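# Lock the burr ring of the coffee grinder with its pin

## Robot

A 6-joint arm with a two-finger parallel gripper is mounted at the origin on the work surface. World frame = base frame: x ahead of the robot, y to its left, z up, the work surface at z = 0. Lengths are in m, angles in rad, forces in N, time in s.
With the tool pointing down it reaches from about 0.4 to 0.825 m from the base axis. Payload 7 kg.
Tool frame: the origin (TCP) lies at the centre of the arm's flange, where the gripper is bolted on; the fingertips stand 178 mm ahead of it and the grasp point (between the pads) lies 159 mm ahead of it; x points along the fingers, y is the direction in which the jaws open and shut, and the axes are right-handed (so a half turn about x gives the same grasp; the last joint's range is limited). The gripper opens to 88 mm and grips with 3 to 60 N. Pads are 19 mm wide; open, the fingers measure 130 mm over their backs; the gripper's body (78 mm by 193 mm) begins 47 mm behind the grasp point.
Start: joints at [1.609, 0.359, 0.012, 0, -1.224, -0.288], TCP at [0.167, 0.654, 0.405] pointing down, gripper open.
Joint ranges: [-3.07, 3.07], [-1.43, 2.12], [-1.02, 1.25], [-3.03, 1.67], [-3.05, -0], [-3.03, 3.03]. Speed limits (rad/s): [2.39, 2.39, 3.01, 3.14, 3.14, 3.14].

## Interface

Orientations are given as [roll, pitch, yaw] about the fixed x, y, z axes, in that order (R = Rz(yaw) Ry(pitch) Rx(roll)).
In Python, from station import status, viewer, arm gives the robot as it stands. The module is installed in compiled form; this text tells all that it offers.
- The arm moves only by the tool apply_moves, never from a script. Its argument "commands" is a list of rows, each an object of numbers: "dx", "dy", "dz": the shift along the world's x, y, z in mm; "spin": the turn about the world's z in degrees; "hand": the closure, from 0 (fully open) to 1 (shut). A call has exactly 5 rows; each row shifts and turns the commanded pose from where the row before left it; what a row does not reach is not made up. A row lasts 1/8 s, in which the tool goes at most 62.5 mm and 10.7 degrees, less where a joint would pass 70% of its speed; a pose out of reach is approached as far as the arm can. A call is refused whole if a number of a shift passes 62.5 or a number of a turn 10.7, either way. A call with a gripper value outside its range is refused whole. The fingers move at their own pace and stop on an object; "grip_force" is the grip in N (left out, the last holds). Time passes only in rows, so rows that do not move let the fingers close, or fill a call up. It gives the time, the measured TCP pose, the force and the opening at its end, in the units of the state.
- status.get_state(): the state, without advancing time (a new reading comes with each control period).
- viewer.grab_frame(name): name is "side" or "top"; returns the picture (420x560x3 uint8, red, green, blue); there is no depth.
- viewer.camera_info(name): a dict with "fx", "fy", "cx", "cy" (pixels), "eye" and "attitude" of the camera in the world. Camera axes: x right, y up, looking along -z (the intrinsics and any distortion apply to the point x, -y, -z); pixel columns grow to the right and rows downward; lengths in m; the calibration is good to about 2 mm. A picture is of the moment at which its call begins. camera_info takes no time and is no camera call.
- arm.job_done(): hands the job in, once; it reports no verdict.
The state is a dict: "t": time; "q": joint angles; "qd": joint speeds; "joint_efforts": joint torques, N m; "eef_pos": TCP position; "ee_rot": TCP orientation; "force": force on the tool from outside, world axes, zero at the start; "moment": the same for the moment, N m; "width": finger opening in m.
Only numpy, scipy, OpenCV 4.12 (cv2) and the standard library are available. Lean on these libraries where they do the work, as an engineer would, in place of code of your own. Each camera call takes 0.05 s, during which the arm holds its last target.

## Task

The coffee grinder has been cleaned and the burr ring on its top is still loose. Lock it with the round-knobbed locking pin from the service tray: turn the ring anticlockwise (seen from above) by its handle until its hole comes under the hole of the bracket, and pass the pin through both, past the spring clip and fully home with its shoulder flat on the bracket - the sure way is to stand the pin in the bracket first and turn the ring slowly under it until you feel it catch. Be gentle: stop when the handle catches, never force it or ram the pin, and leave the thumbscrew and the brush in the tray where they are.

Things in the scene. Friction and masses are not known exactly. Their poses are not given: they have to be found in the camera images.
- pin_knob (a point): Centre of the locking pin's round black knob (16 mm wide, 34 mm tall). The pin stands upright and loose in one of the two sockets of the white rack in the service tray, the thumbscrew in the other, 72 mm away (maybe swapped). The point is 53 mm above the pin's tip, 20 mm above its shoulder's underside, 17 mm below its top; z up the pin. Lift it straight up 35 mm to free it.
- pin: The whole locking pin, 50 to 80 g, origin at its tip, z up. Steel shank 10 mm thick, 33 mm long, its last 2.5 mm tapering to 6.4 mm; above it a shoulder 18 mm wide, 3 mm thick, then the knob. pin_knob is 37 mm above guide when the pin stands in the bracket on the bare ring, about 28 to 31 mm when it has dropped into the ring's hole onto the spring clip, 20 mm when home.
- guide (a point): Mouth of the hole in the steel bracket (26 mm wide, its top 238 mm above the counter) at the grinder's back. z up, x away from the ring's axis. Hole 11 mm wide, 14 mm deep, 47 mm from the axis. The ring passes 2 mm under the bracket. A clip of two hidden sprung balls below the ring takes about 4 to 8 N to press the pin past; then the shoulder meets a hard stop. Take side load off the pin first.
- ring_axis (a point): Centre of the loose burr ring's top face, 222 mm above the counter. The ring is 125 mm wide, with a neck 62 mm wide up to 246 mm. It has one hole, 12 mm wide, 5 mm deep, 47 mm from the axis; at the start it lies 23 to 55 degrees clockwise of the bracket seen from above (visible, not measured). The ring turns with slight friction, 1.5 to 3 N at the handle knob, and stays where left.
- grinder: Espresso grinder, hopper off, fixed on the counter: 235 by 165 mm, 200 mm tall without bracket and ring; origin at the centre of its underside, on the ring's vertical axis; z up, x towards its back, where the bracket is. With the pin in its hole the ring has about 3 degrees of play, then the handle stops hard: pushing the knob with some 8 N more, or speeding into the stop, jams the pin.
- handle_knob (a point): Centre of the upright black knob at the end of the ring's handle, a thin rod reaching out roughly opposite the ring's hole; it is clamped up to 17 degrees either way, so it does not tell where the hole is. Knob: vertical cylinder 20 mm wide, 41 mm tall, top 263 mm above the counter, centre 105 mm from the ring's axis. Moving it round the axis turns the ring.
- thumbscrew_mid (a point): Half-way up the steel thumbscrew with a flat wing head, 49 mm tall, which stands in the other socket of the rack. Not needed; leave it.
- brush: Wooden cleaning brush, 160 mm, in the tray. Leave it.

How it is judged:
By the outcome, as a careful person would: the job done as asked, in the order asked, and still so for the second after the job is handed in, with the robot touching nothing.
It also fails if it takes over 72 s, if anything falls off the work surface, if the arm or the gripper's body presses on something with over 40 N, if the wrist force passes 120 N, or if a joint passes its speed limit or range.

## Working session

There is one attempt and no reset: what is moved stays moved. The work goes in short steps, Python scripts to look and compute and a tool call to move; the robot and the scene stay as the last step left them, time stands still between calls to the robot, and variables do not carry over. Pictures are saved under pics/ and viewed, and the job is handed in when it is done.

Besides the shell and the picture viewer there is one more tool, called after "Request:" as name([rows], argument=value, ...), one row to a line, values as JSON. apply_moves: Moves the arm, as the interface text tells. Its arguments: {"type":"object","properties":{"commands":{"type":"array","items":{"type":"object","properties":{"dx":{"type":"number"},"dy":{"type":"number"},"dz":{"type":"number"},"spin":{"type":"number"},"hand":{"type":"number"}}}},"grip_force":{"type":"number"}},"required":["commands"]}

```bash
mkdir -p pics
python3 - <<'E'
from station import status, viewer, arm
import cv2
s=status.get_state()
for k,v in s.items(): print(k,v)
for n in("side","top"):
    print(viewer.camera_info(n))
    cv2.imwrite(f"pics/{n}0.png",viewer.grab_frame(n)[:,:,::-1])
E
```

```text
t 0.0
q [ 1.60909882e+00  3.59388332e-01  1.10634289e-02 -3.31579554e-04
 -1.22409487e+00 -2.88063216e-01]
qd [-0.00139827  0.00032537  0.00084875 -0.0007178  -0.00021014  0.00128999]
joint_efforts [-3.68823848e-04 -5.82715237e+01  2.93048286e+01  6.99703574e+00
  6.96582603e-03 -1.65651168e-04]
eef_pos [0.16682149 0.65386401 0.40372684]
ee_rot [ 1.66919068  1.56914322 -1.72227562]
force [-0.6697641  -0.16554193 -0.04337261]
moment [-0.00965264  0.03591958 -0.00612269]
width 0.08793311313103803
{'fx': 510.6630843912946, 'fy': 510.6630843912946, 'cx': 274.51057757268245, 'cy': 205.82791871259278, 'eye': array([ 0.11290687, -0.8155328 ,  0.66507096]), 'attitude': array([ 1.01142185, -0.00293675, -0.54641317])}
{'fx': 410.9838480739224, 'fy': 410.9838480739224, 'cx': 273.3748962306132, 'cy': 206.26930036746995, 'eye': array([ 0.40528922, -0.13336355,  0.83532445]), 'attitude': array([ 0.1939531 ,  0.02932044, -1.59340132])}
```

View pics/side0.png

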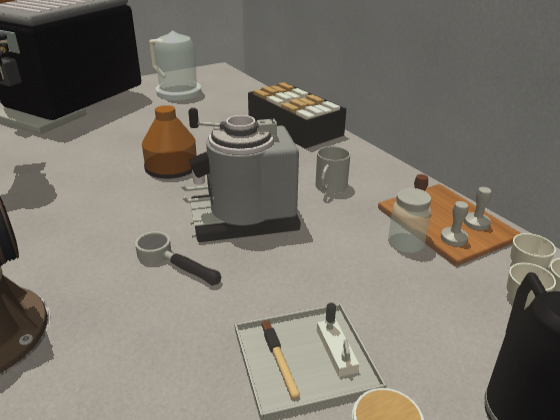

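View pics/top0.png

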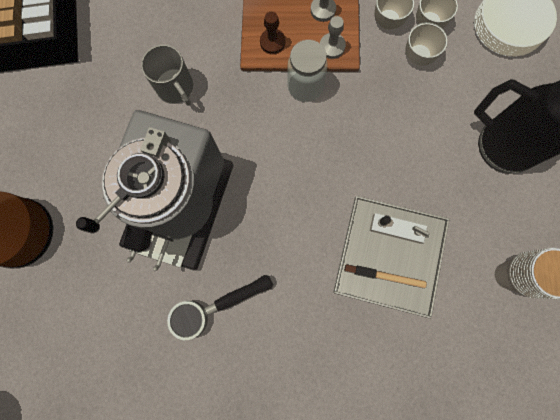

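The side view shows the pin knob near (332,313), the thumbscrew near (346,350) and the handle knob near (194,118). In the top view the pin is near (385,221), the bracket near (153,140) and the handle knob near (88,225). I'll enlarge these areas to measure them.

```bash
cat > h.py <<'E'
import numpy as np,cv2
from scipy.spatial.transform import Rotation as Ro
from station import status, viewer
C={n:viewer.camera_info(n) for n in("side","top")}
def ray(n,u,v):
    c=C[n];R=Ro.from_euler('xyz',c['attitude']).as_matrix()
    d=R@np.array([(u-c['cx'])/c['fx'],-(v-c['cy'])/c['fy'],-1.]);return c['eye'],d/np.linalg.norm(d)
def plane(n,u,v,z):
    e,d=ray(n,u,v);return e+d*(z-e[2])/d[2]
def tri(p,q):
    e1,d1=ray("side",*p);e2,d2=ray("top",*q)
    A=np.c_[d1,-d2];s=np.linalg.lstsq(A,e2-e1,rcond=None)[0]
    a=e1+d1*s[0];b=e2+d2*s[1];return (a+b)/2,np.linalg.norm(a-b)
def proj(n,P):
    c=C[n];R=Ro.from_euler('xyz',c['attitude']).as_matrix();p=R.T@(np.array(P)-c['eye'])
    return c['cx']+c['fx']*p[0]/-p[2],c['cy']-c['fy']*p[1]/-p[2]
def crop(n,src,x0,y0,x1,y1,k,name):
    im=cv2.imread(src)[y0:y1,x0:x1];cv2.imwrite(name,cv2.resize(im,None,fx=k,fy=k,interpolation=cv2.INTER_CUBIC))
def snap(n,name):
    cv2.imwrite(name,viewer.grab_frame(n)[:,:,::-1])
E
python3 - <<'E'
from h import *
print({n:(c.get('dist'),list(c)) for n,c in C.items()})
crop(0,"pics/top0.png",70,110,230,270,5-0.3,"pics/t_gr.png") if 0 else crop(0,"pics/top0.png",70,120,210,240,5,"pics/t_gr.png")
crop(0,"pics/top0.png",330,190,460,320,4,"pics/t_tray.png")
crop(0,"pics/side0.png",180,95,310,195,6,"pics/s_gr.png")
crop(0,"pics/side0.png",300,290,380,390,5,"pics/s_tray.png")
E
```

```text
{'side': (None, ['fx', 'fy', 'cx', 'cy', 'eye', 'attitude']), 'top': (None, ['fx', 'fy', 'cx', 'cy', 'eye', 'attitude'])}
```

View pics/t_gr.png

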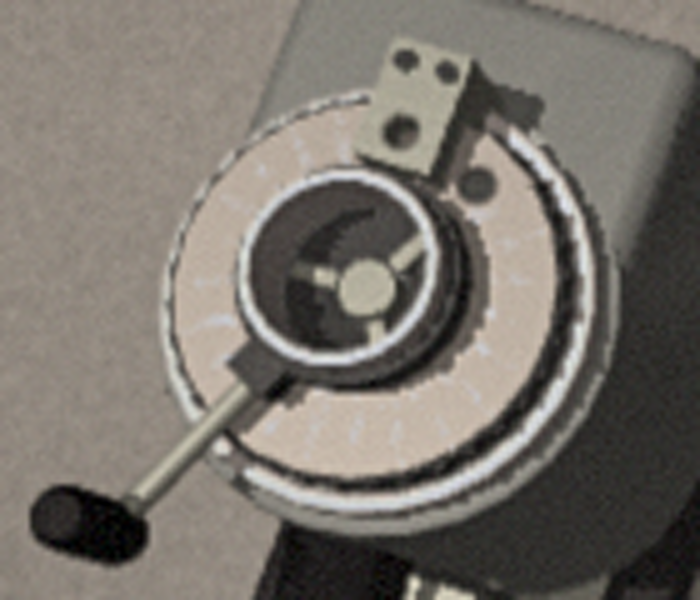

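View pics/t_tray.png

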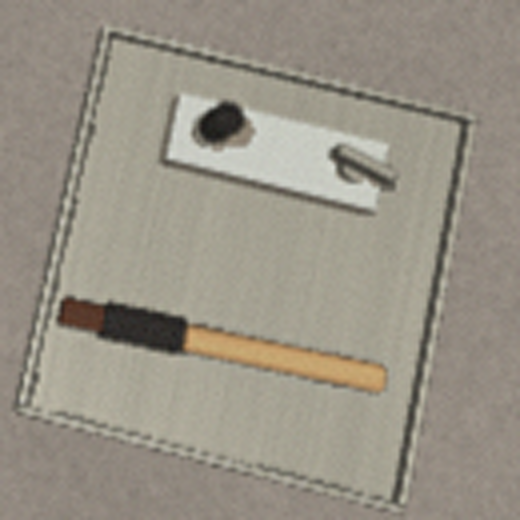

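View pics/s_gr.png

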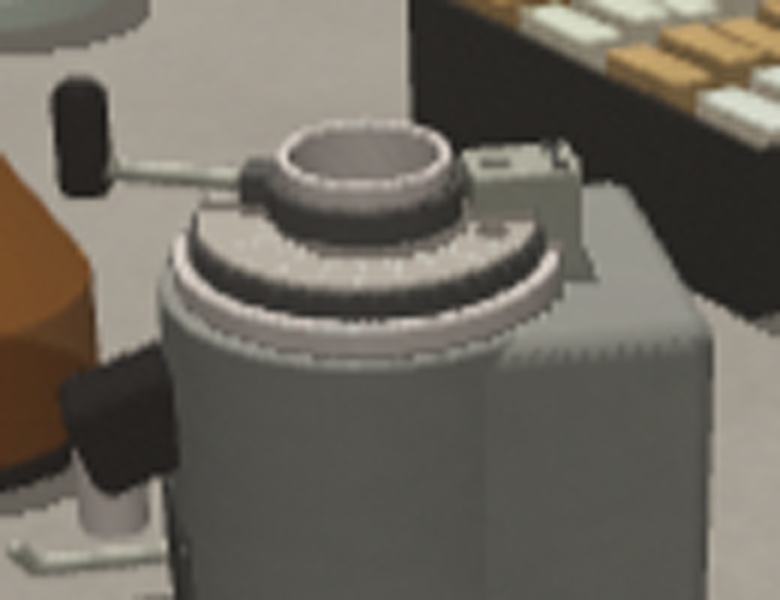

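View pics/s_tray.png

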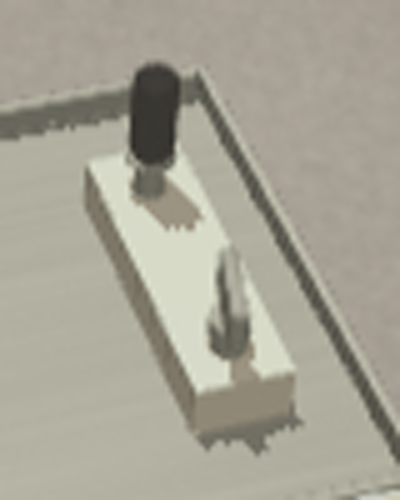

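Run:
```python
from h import *
np.set_printoptions(precision=4,suppress=True)
f=lambda x,y,k,ox,oy:((x+.5)/k-.5+ox,(y+.5)/k-.5+oy)
T=lambda x,y:f(x,y,5,70,120)
S=lambda x,y:f(x,y,6,180,95)
g=plane("top",*T(402,129),.238);print("guide",g)
a=plane("top",*T(339,267),.246);print("axis",a,np.linalg.norm((g-a)[:2]))
sa=plane("side",*S(365,158),.246);print("axis side",sa)
gs=plane("side",*S(496,161),.238);print("guide side",gs)
h=plane("top",*T(477,184),.222);print("hole",h,np.linalg.norm((h-a)[:2]))
hs=plane("side",*S(492,230),.222);print("hole side",hs)
k,e=tri(S(82,137),T(90,524));print("handle",k,e,np.linalg.norm((k-a)[:2]))
ang=lambda p:np.degrees(np.arctan2(*(p-a)[1::-1]))
print(ang(g),ang(h),ang(k))
p,e=tri(f(154,115,5,300,290),f(222,122,4,330,190));print("pin",p,e)
q,e=tri(f(229,300,5,300,290),f(362,166,4,330,190));print("screw",q,e,np.linalg.norm((p-q)[:2]))
for c in [(108,32),(470,120),(400,508),(20,410)]:print("tray",plane("top",*f(*c,4,330,190),.015))
```

```text
guide [0.624  0.0694 0.238 ]
axis [0.5781 0.0842 0.246 ] 0.04817913454566174
axis side [0.5753 0.0805 0.246 ]
guide side [0.6229 0.0711 0.238 ]
hole [0.6109 0.0504 0.222 ] 0.04707330301415668
hole side [0.6095 0.0512 0.222 ]
handle [0.5019 0.1569 0.2424] 0.0015789844226878087 0.1053016116827389
-17.904701642086774 -45.92450491628472 136.34856996773797
pin [ 0.5246 -0.3253  0.0577] 0.0024793634025623815
screw [ 0.5038 -0.3936  0.0447] 0.0017742014970250862 0.07145332113676552
tray [ 0.5801 -0.2825  0.015 ]
tray [ 0.53   -0.4593  0.015 ]
tray [ 0.3435 -0.4069  0.015 ]
tray [ 0.3933 -0.2283  0.015 ]
```

Run:
```python
from h import *
s=status.get_state();R=Ro.from_euler('xyz',s['ee_rot']).as_matrix();print(R.round(3)); print(np.degrees(np.arctan2(R[1,1],R[0,1])))
print(proj("top",[0,0,0]),proj("side",[0,0,0]))
```

```text
[[-0.    -0.247 -0.969]
 [-0.001 -0.969  0.247]
 [-1.     0.001 -0.   ]]
-104.31846407662479
(np.float64(218.35650550716673), np.float64(516.7297210478507)) (np.float64(-24.113886193143117), np.float64(333.80524617522275))
```

Request:
apply_moves([
  {"dx": 30, "dy": -32, "dz": 20, "spin": -9.3, "hand": 0},
  {"dx": 33, "dy": -36, "dz": 20, "spin": -9.3, "hand": 0},
  {"dx": 33, "dy": -36, "dz": 20, "spin": -9.3, "hand": 0},
  {"dx": 33, "dy": -36, "dz": 20, "spin": -9.3, "hand": 0},
  {"dx": 33, "dy": -36, "dz": 15, "spin": -9.3, "hand": 0},
], grip_force=15)

```text
t: 0.72
eef_pos: [0.3297, 0.4767, 0.5003]
ee_rot: [-0.761, 1.571, 1.314]
force: [0.7, 0.4, 0.0]
width: 0.0877
```

Request:
apply_moves([
  {"dx": 33, "dy": -36, "dz": 0, "spin": -9.3},
  {"dx": 33, "dy": -42, "dz": 0, "spin": -9.3},
  {"dx": 10, "dy": -55, "dz": 0, "spin": -9.3},
  {"dx": 2, "dy": -55, "dz": 0, "spin": -9.3},
  {"dx": 2, "dy": -55, "dz": 0, "spin": -9.0},
])

```text
invalid input at $.commands[0]: expected keys dx, dy, dz, spin, hand
```

Request:
apply_moves([
  {"dx": 2, "dy": -55},
  {"dx": 2, "dy": -55},
  {"dx": 2, "dy": -55},
  {"dx": 2, "dy": -55},
  {"dx": 2, "dy": -55},
])

```text
invalid input at $.commands[0]: expected keys dx, dy, dz, spin, hand
```

Request:
apply_moves([
  {"dx": 33, "dy": -42, "dz": 0, "spin": -9.3, "hand": 0},
  {"dx": 30, "dy": -45, "dz": 0, "spin": -9.3, "hand": 0},
  {"dx": 10, "dy": -55, "dz": 0, "spin": -9.3, "hand": 0.2},
  {"dx": 2, "dy": -55, "dz": 0, "spin": -9.3, "hand": 0.3},
  {"dx": 2, "dy": -55, "dz": 0, "spin": -9.0, "hand": 0.4},
])

```text
t: 1.35
eef_pos: [0.4057, 0.2241, 0.4993]
ee_rot: [2.618, 1.57, -2.396]
force: [1.0, 0.3, -0.1]
width: 0.0631
```

Request:
apply_moves([
  {"dx": 2, "dy": -55, "dz": 0, "spin": 0, "hand": 0.4},
  {"dx": 2, "dy": -55, "dz": 0, "spin": 0, "hand": 0.4},
  {"dx": 2, "dy": -55, "dz": 0, "spin": 0, "hand": 0.4},
  {"dx": 2, "dy": -55, "dz": 0, "spin": 0, "hand": 0.4},
  {"dx": 10, "dy": -55, "dz": 0, "spin": 0, "hand": 0.4},
])

```text
t: 1.98
eef_pos: [0.4231, -0.0508, 0.5]
ee_rot: [-0.765, 1.57, 0.509]
force: [1.8, 0.1, 0.7]
width: 0.0527
```

Request:
apply_moves([
  {"dx": 14, "dy": -39, "dz": -20, "spin": 0, "hand": 0.4},
  {"dx": 14, "dy": -39, "dz": -20, "spin": 0, "hand": 0.4},
  {"dx": 15, "dy": -39, "dz": -30, "spin": 0, "hand": 0.4},
  {"dx": 15, "dy": -39, "dz": -30, "spin": 0, "hand": 0.4},
  {"dx": 15, "dy": -39, "dz": -30, "spin": 0, "hand": 0.4},
])

```text
t: 2.6
eef_pos: [0.497, -0.2454, 0.3685]
ee_rot: [1.338, 1.571, 2.611]
force: [0.5, 0.4, 0.5]
width: 0.0525
```

Request:
apply_moves([
  {"dx": 14, "dy": -39, "dz": -30, "spin": 0, "hand": 0.4},
  {"dx": 14, "dy": -40, "dz": -30, "spin": 0, "hand": 0.4},
  {"dx": 0, "dy": 0, "dz": -20, "spin": 0, "hand": 0.4},
  {"dx": 0, "dy": 0, "dz": 0, "spin": 0, "hand": 0.4},
  {"dx": 0, "dy": 0, "dz": 0, "spin": 0, "hand": 0.4},
])

```text
t: 3.22
eef_pos: [0.5251, -0.3228, 0.2905]
ee_rot: [-1.857, 1.57, -0.583]
force: [-0.1, 0.2, 0.0]
width: 0.0522
```

Run:
```python
from h import *
snap("side","pics/s1.png");snap("top","pics/t1.png")
crop(0,"pics/s1.png",240,230,400,390,4,"pics/s1c.png")
s=status.get_state();print(s['eef_pos'],s['q'],s['force']);R=Ro.from_euler('xyz',s['ee_rot']).as_matrix();print(np.degrees(np.arctan2(R[1,1],R[0,1])))
```

```text
[ 0.5252139  -0.32261145  0.291161  ] [-2.34342389e-01  3.55912028e-01 -2.70099703e-01  2.29582158e-04
 -9.42626885e-01 -6.18678254e-02] [ 0.18309942 -0.80208004  0.22517124]
163.0361268060738
```

View pics/s1c.png

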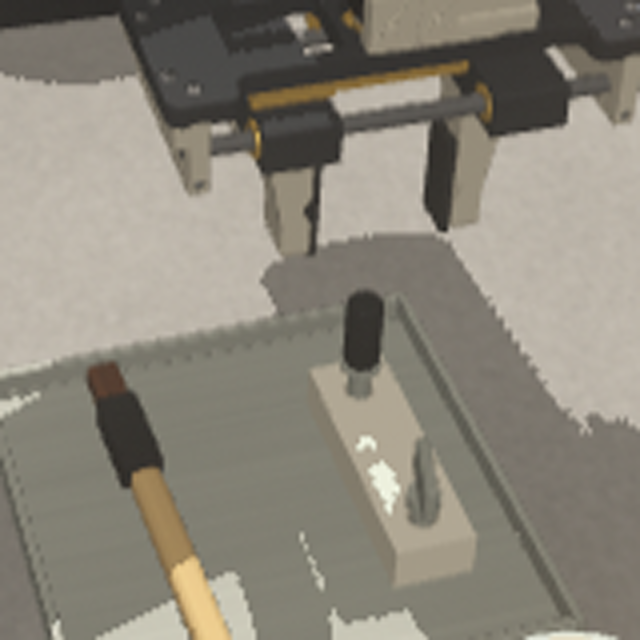

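View pics/t1.png

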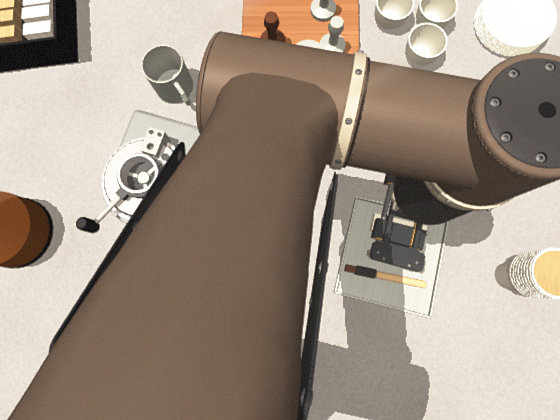

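Run:
```python
from h import *
a=proj("side",[.5252,-.3226,.1135]);b=proj("side",[.5252,-.3226,.0577]);print(a,b)
```

```text
(np.float64(332.554465726381), np.float64(286.0235524028575)) (np.float64(330.46111641596167), np.float64(311.31630841585763))
```

Request:
apply_moves([
  {"dx": 0, "dy": -1, "dz": -20, "spin": 0, "hand": 0.4},
  {"dx": 0, "dy": 0, "dz": -20, "spin": 0, "hand": 0.4},
  {"dx": 0, "dy": 0, "dz": -20, "spin": 0, "hand": 0.4},
  {"dx": 0, "dy": 0, "dz": -9, "spin": 0, "hand": 0.4},
  {"dx": 0, "dy": 0, "dz": 0, "spin": 0, "hand": 0.4},
])

```text
t: 3.95
eef_pos: [0.525, -0.3237, 0.221]
ee_rot: [-2.447, 1.571, -1.173]
force: [-0.2, -0.3, 0.4]
width: 0.053
```

Request:
apply_moves([
  {"dx": 0, "dy": 0, "dz": 0, "spin": 0, "hand": 0.6},
  {"dx": 0, "dy": 0, "dz": 0, "spin": 0, "hand": 0.75},
  {"dx": 0, "dy": 0, "dz": 0, "spin": 0, "hand": 0.85},
  {"dx": 0, "dy": 0, "dz": 0, "spin": 0, "hand": 0.95},
  {"dx": 0, "dy": 0, "dz": 0, "spin": 0, "hand": 1},
])

```text
t: 4.58
eef_pos: [0.5249, -0.324, 0.2208]
ee_rot: [-1.835, 1.571, -0.562]
force: [-0.6, -0.3, 0.6]
width: 0.0159
```

Request:
apply_moves([
  {"dx": 0, "dy": 0, "dz": 0, "spin": 0, "hand": 1},
  {"dx": 0, "dy": 0, "dz": 8, "spin": 0, "hand": 1},
  {"dx": 0, "dy": 0, "dz": 14, "spin": 0, "hand": 1},
  {"dx": 0, "dy": 0, "dz": 18, "spin": 0, "hand": 1},
  {"dx": 0, "dy": 0, "dz": 20, "spin": 0, "hand": 1},
], grip_force=25)

```text
t: 5.2
eef_pos: [0.5249, -0.324, 0.2821]
ee_rot: [-1.591, 1.57, -0.317]
force: [-0.4, -0.5, -0.5]
width: 0.0153
```

Request:
apply_moves([
  {"dx": 0, "dy": 0, "dz": 30, "spin": 0, "hand": 1},
  {"dx": 0, "dy": 0, "dz": 40, "spin": 0, "hand": 1},
  {"dx": 0, "dy": 0, "dz": 45, "spin": 0, "hand": 1},
  {"dx": 0, "dy": 10, "dz": 45, "spin": 0, "hand": 1},
  {"dx": 0, "dy": 20, "dz": 45, "spin": 0, "hand": 1},
])

```text
t: 5.82
eef_pos: [0.5242, -0.2939, 0.4882]
ee_rot: [-1.563, 1.57, -0.29]
force: [-0.1, 0.2, -0.7]
width: 0.0152
```

Run:
```python
from h import *
snap("side","pics/s2.png")
s=status.get_state();print(s['eef_pos'],s['force'],s['width'])
```

```text
[ 0.52460244 -0.29277234  0.49552167] [ 1.4107931  -0.36915675  6.37509866] 0.015376882446013
```

View pics/s2.png

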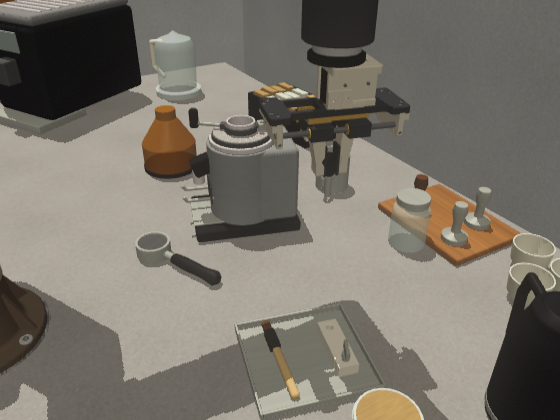

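The side view shows the pin hanging upright in the jaws, with its tip near (328,202). The thumbscrew and brush haven't moved. Next I'll carry the pin over to the bracket.

Request:
apply_moves([
  {"dx": 8, "dy": 28, "dz": 0, "spin": 0, "hand": 1},
  {"dx": 12, "dy": 44, "dz": 0, "spin": 0, "hand": 1},
  {"dx": 12, "dy": 46, "dz": 0, "spin": 0, "hand": 1},
  {"dx": 12, "dy": 46, "dz": 0, "spin": 0, "hand": 1},
  {"dx": 12, "dy": 46, "dz": 0, "spin": 0, "hand": 1},
])

```text
t: 6.5
eef_pos: [0.5806, -0.0826, 0.4867]
ee_rot: [-1.123, 1.57, 0.151]
force: [1.1, 0.2, -0.7]
width: 0.0153
```

Request:
apply_moves([
  {"dx": 12, "dy": 46, "dz": 0, "spin": 0, "hand": 1},
  {"dx": 12, "dy": 44, "dz": 0, "spin": 0, "hand": 1},
  {"dx": 10, "dy": 36, "dz": 0, "spin": 0, "hand": 1},
  {"dx": 9, "dy": 27, "dz": -10, "spin": 0, "hand": 1},
  {"dx": 0, "dy": 0, "dz": -10, "spin": 0, "hand": 1},
])

```text
t: 7.12
eef_pos: [0.6242, 0.0706, 0.4646]
ee_rot: [1.741, 1.57, 3.017]
force: [-0.5, -0.7, -0.8]
width: 0.0154
```

Request:
apply_moves([
  {"dx": 0, "dy": 0, "dz": 0, "spin": 0, "hand": 1},
  {"dx": 0, "dy": 0, "dz": 0, "spin": 0, "hand": 1},
  {"dx": 0, "dy": 0, "dz": 0, "spin": 0, "hand": 1},
  {"dx": 0, "dy": 0, "dz": 0, "spin": 0, "hand": 1},
  {"dx": 0, "dy": 0, "dz": 0, "spin": 0, "hand": 1},
])

```text
t: 7.75
eef_pos: [0.6238, 0.0688, 0.4659]
ee_rot: [-0.809, 1.57, 0.464]
force: [0.8, 0.1, -0.7]
width: 0.0153
```

Run:
```python
from h import *
snap("side","pics/s3.png");snap("top","pics/t3.png")
crop(0,"pics/s3.png",180,70,310,170,6,"pics/s3c.png")
crop(0,"pics/t3.png",70,90,230,230,4,"pics/t3c.png")
s=status.get_state();print(s['eef_pos'],s['force'],s['width'])
```

```text
[0.62385851 0.0689195  0.46577536] [-0.22348866  0.41825546 -0.92906227] 0.015584390238804537
```

View pics/s3c.png

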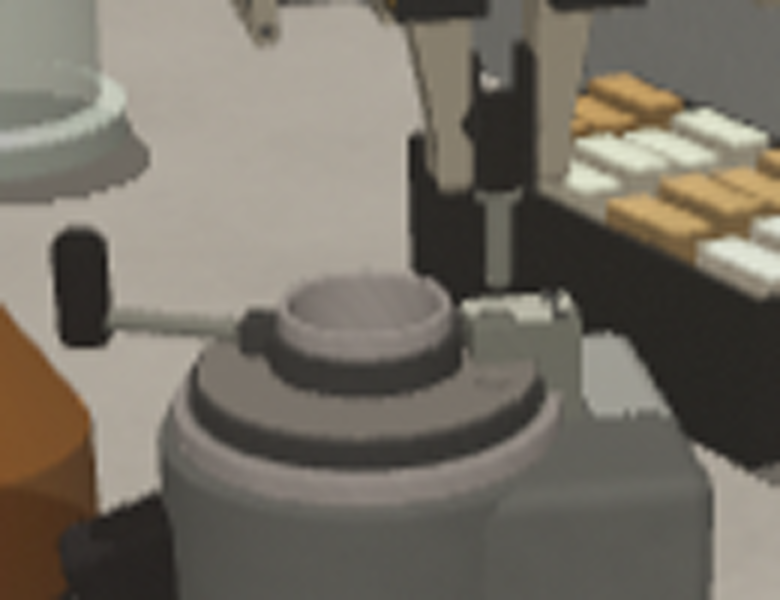

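View pics/t3c.png

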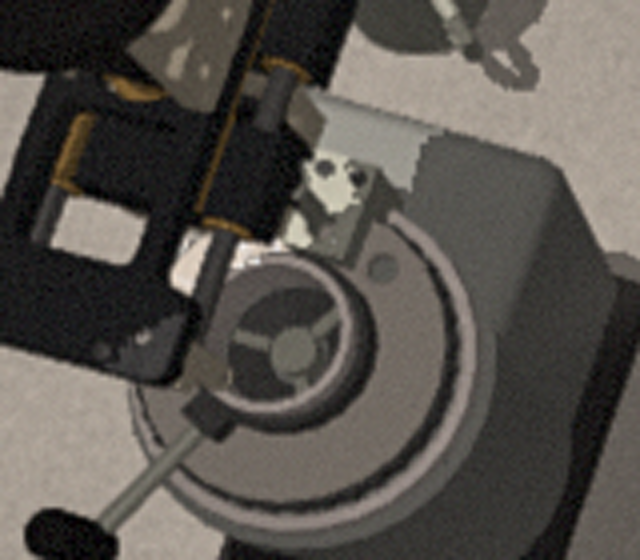

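Run:
```python
from h import *
np.set_printoptions(precision=4,suppress=True)
f=lambda x,y,k,ox,oy:((x+.5)/k-.5+ox,(y+.5)/k-.5+oy)
for z in(.247,.249,.251):print(plane("side",*f(499,281,6,180,70),z))
for y,z in((281,.249),(190,.279)):
  print(f(499,y,6,180,70), proj("side",[.6239,.0689,z]),proj("side",[.6229,.0711,z]),proj("side",[.624,.0694,z]))
im=cv2.imread("pics/s3.png").astype(int)
for r in (104,106,108,110,112): print(r,im[r,256:270].sum(1)//3)
im=cv2.imread("pics/s0.png" if 0 else "pics/side0.png").astype(int)
for r in (119,120,121,122,123,124): print(r,im[r,254:282].sum(1)//3)
```

```text
[0.6268 0.0756 0.247 ]
[0.6244 0.0714 0.249 ]
[0.6219 0.0671 0.251 ]
(262.75, 116.41666666666666) (np.float64(263.1310672876892), np.float64(116.83975725297519)) (np.float64(262.20504170736564), np.float64(116.59258323993592)) (np.float64(263.0533756816139), np.float64(116.75330190176552))
(262.75, 101.25) (np.float64(263.0038529425845), np.float64(103.38505454375014)) (np.float64(262.0642058822278), np.float64(103.14864385954841)) (np.float64(262.925054488102), np.float64(103.30241357531825))
104 [ 40  39  39  41  51  94 101 100  95  62  39  39  39  38]
106 [ 39  40  39  38  45  93 102 101  96  57  38  38  39  38]
108 [ 38  40  39  38  44  92 100 101  95  56  39  39  39  38]
110 [ 39  38  39  39  44  92 101 101  94  55  39  38  39  38]
112 [ 39  39  39  39  41  93 101 101  94  56  40  38  39  39]
119 [186  47  39  38  59  59  89  88  88  89 118 119 119 146 146 146  93  75
  73 115 147  42  37  38  38  37  37  38]
120 [202  81  45 146 149 149 152 148 150 150 159 160 160 168 167 167 130 127
  80 154 166  90  37  38  36  37  38  37]
121 [190  90  84 144 168 163 130 129 135 134 133 163 168 168 167 167 159 147
  87 125 134 152  89  38  37  38  37  37]
122 [140  87  91 102 168 159 107  97 101 102 108 153 168 168 168 167 166 161
  82  73  90 166 103  39  37  38  37  37]
123 [ 99  77  87  83 143 165 154 152 152 152 154 162 168 168 158 157 156 146
 120 118 105 136 112  39  37  37  38  37]
124 [ 98  67  87  75 101 147 148 148 137 138 139 130 130 130 121 120 119 111
 111 110 103 102 103  39  37  37  36  36]
```

Run:
```python
from h import *
np.set_printoptions(precision=4,suppress=True)
f=lambda x,y,k,ox,oy:((x+.5)/k-.5+ox,(y+.5)/k-.5+oy)
print(plane("top",*f(222,122,4,330,190),.0577),plane("top",*f(228,114,4,330,190),.0747))
im=cv2.imread("pics/top0.png");m=(im.max(2)<75).astype(np.uint8)
m[:215]=0;m[240:]=0;m[:,:375]=0;m[:,400:]=0
n,l,st,ce=cv2.connectedComponentsWithStats(m);print(st,ce)
b=ce[1+np.argmax(st[1:,4])];print(plane("top",*b,.0577))
m=(cv2.imread("pics/side0.png").max(2)<70).astype(np.uint8);m[:295]=0;m[335:]=0;m[:,:318]=0;m[:,345:]=0
n,l,st,ce=cv2.connectedComponentsWithStats(m);print(st,ce)
b2=ce[1+np.argmax(st[1:,4])];print(plane("side",*b2,.0577),tri(b2,b))
im=cv2.imread("pics/top0.png").astype(int)
print(im[140:152,143:158].sum(2)//3)
```

```text
[ 0.5257 -0.3259  0.0577] [ 0.5268 -0.3247  0.0747]
[[     0      0    560    420 235124]
 [   380    216     11     10     76]] [[279.4659 209.4965]
 [384.9211 220.2763]]
[ 0.5254 -0.3255  0.0577]
[[     0      0    560    420 235044]
 [   326    304     10     19    156]] [[279.4663 209.4316]
 [330.2308 312.4936]]
[ 0.5232 -0.3247  0.0577] (array([ 0.5244, -0.3249,  0.0577]), np.float64(0.002292284183696401))
[[108 160 165 163 167 162 166 167 163 165 159 163 163 162 161]
 [164 163 161 160 162 164 161 158 166 165 162 165 162 162 161]
 [164 161 165 164 162 151 127 137 149 158 162 167 169 162 165]
 [165 166 170 164 142 109  70  82  88 107 143 165 165 163 167]
 [160 169 167 147 102  66  44  51  45  55 106 162 163 160 161]
 [160 160 162 118  61  45  41  49  52  49  83 152 164 166 168]
 [162 164 156 116  49  44  49  62  71  78  97 158 166 168 171]
 [162 162 162 116  52  42  56  83  87  90 116 163 173 166 168]
 [159 163 164 138  90  52  59  83  92 106 140 166 170 168 155]
 [173 164 169 165 141  99  91 100 112 142 164 164 161 165 136]
 [155 164 174 174 171 158 151 151 161 170 174 165 168 167 117]
 [ 85 127 155 159 165 173 171 173 171 168 168 170 167 154  84]]
```

In the side view, the shank axis is at u=262.8 and the bracket hole at u=262.0. That puts the pin about 1.5 mm off sideways. I'll correct that and lower it gently, watching the force.

Request:
apply_moves([
  {"dx": -0.5, "dy": 1.5, "dz": 0, "spin": 0, "hand": 1},
  {"dx": 0, "dy": 0, "dz": -3, "spin": 0, "hand": 1},
  {"dx": 0, "dy": 0, "dz": -3, "spin": 0, "hand": 1},
  {"dx": 0, "dy": 0, "dz": -3, "spin": 0, "hand": 1},
  {"dx": 0, "dy": 0, "dz": 0, "spin": 0, "hand": 1},
])

```text
t: 8.48
eef_pos: [0.6233, 0.0705, 0.4562]
ee_rot: [2.221, 1.57, -2.788]
force: [0.1, -0.9, -0.9]
width: 0.0155
```

Request:
apply_moves([
  {"dx": 0, "dy": 0, "dz": -1, "spin": 0, "hand": 1},
  {"dx": 0, "dy": 0, "dz": -1, "spin": 0, "hand": 1},
  {"dx": 0, "dy": 0, "dz": -1, "spin": 0, "hand": 1},
  {"dx": 0, "dy": 0, "dz": -1, "spin": 0, "hand": 1},
  {"dx": 0, "dy": 0, "dz": -0.5, "spin": 0, "hand": 1},
])

```text
t: 9.1
eef_pos: [0.6234, 0.0705, 0.4521]
ee_rot: [2.326, 1.571, -2.683]
force: [-0.2, 0.5, -0.4]
width: 0.0154
```

Run:
```python
from h import *
s=status.get_state();print(s['eef_pos'],s['force'],s['moment'])
snap("side","pics/s4.png")
crop(0,"pics/s4.png",220,70,300,140,9,"pics/s4c.png")
im=cv2.imread("pics/s4.png").astype(int)
for r in (108,110,112,114,116,118,119,120,121,122,123,124,125): print(r,im[r,254:282].sum(1)//3)
```

```text
[0.62336372 0.07053662 0.45209356] [-0.22350484  0.51372714 -0.42596124] [ 0.0826407  -0.08222602 -0.00842474]
108 [58 58 49 48 53 89 79 82 82 82 96 93 60 39 37 38 38 38 37 37 38 38 38 38
 38 39 41 48]
110 [ 39  39  37  38  38  42  80  99 102  98  75  45  38  38  38  37  37  38
  38  39  38  38  37  37  38  38  37  38]
112 [ 38  38  38  38  40  38  73  99 103  98  88  39  37  38  37  38  38  39
  38  38  38  38  37  38  38  37  38  37]
114 [ 38  37  38  38  38  38  71  98 103  97  89  38  38  38  37  38  37  37
  39  38  38  37  37  37  38  38  37  38]
116 [ 39  38  38  38  38  39  72  98 101  98  91  39  38  37  38  38  39  37
  38  38  37  38  37  38  38  37  37  38]
118 [ 73  39  38  37  39  38  71  97 102  97  92  38  38  37  38  37  61  56
  44  93  62  37  37  38  38  37  37  37]
119 [126  40  37  37  61  61  70  97 101  97  91 125 125 154 153 153  97  79
  58 115 154  41  38  38  38  37  38  38]
120 [139  65  45 153 155 156 101  97 101  96  87 166 167 175 174 174 137 133
  77 112 139  63  38  37  38  36  37  37]
121 [137  75  82 133 140 139  99  97 100  96  85 170 176 176 139 174 126 119
  69  81  87  99  62  37  37  37  38  37]
122 [116  75  73  83 110 105  93  98 100  97  91 125 140 140 111 138 110 105
  68  59  78 109  71  38  37  37  38  37]
123 [104  75  60  73  99 108 105 108 107 106 106 104 111 111 109 108 108 107
  97  94  96 105  94  38  38  36  38  36]
124 [103  70  61  69  84 107 108 108 106 106 107 106 104 105 103 104 103 102
 102 102 101 102 101  39  37  37  37  37]
125 [ 90  62  56  63  76 102 104 104 102 101 102 103 102 101 102 102 101 101
 100 100 101 100 101  56  71  82  82 114]
```

View pics/s4c.png

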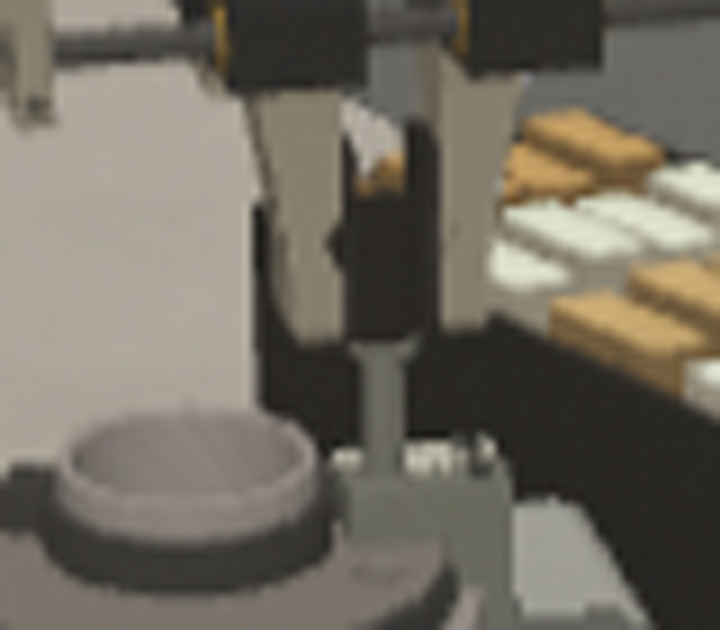

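The pin axis is now at u≈262.0, in line with the hole, and the force is close to zero. I'll keep lowering.

Request:
apply_moves([
  {"dx": 0, "dy": 0, "dz": -1, "spin": 0, "hand": 1},
  {"dx": 0, "dy": 0, "dz": -1, "spin": 0, "hand": 1},
  {"dx": 0, "dy": 0, "dz": -1, "spin": 0, "hand": 1},
  {"dx": 0, "dy": 0, "dz": -1, "spin": 0, "hand": 1},
  {"dx": 0, "dy": 0, "dz": -1, "spin": 0, "hand": 1},
])

```text
t: 9.78
eef_pos: [0.6234, 0.0705, 0.4471]
ee_rot: [1.03, 1.571, 2.304]
force: [0.1, 0.2, 0.1]
width: 0.0155
```

Run:
```python
from h import *
s=status.get_state();print(s['eef_pos'],s['force'],s['moment'])
```

```text
[0.62337056 0.07054018 0.44708628] [0.08407845 0.19873028 0.07277143] [ 0.05688536 -0.07630822 -0.00473436]
```

Request:
apply_moves([
  {"dx": 0, "dy": 0, "dz": -1, "spin": 0, "hand": 1},
  {"dx": 0, "dy": 0, "dz": -1, "spin": 0, "hand": 1},
  {"dx": 0, "dy": 0, "dz": -1, "spin": 0, "hand": 1},
  {"dx": 0, "dy": 0, "dz": -1, "spin": 0, "hand": 1},
  {"dx": 0, "dy": 0, "dz": -1, "spin": 0, "hand": 1},
])

```text
t: 10.4
eef_pos: [0.6234, 0.0705, 0.4421]
ee_rot: [2.004, 1.571, -3.006]
force: [-0.3, -0.7, -0.9]
width: 0.0152
```

Run:
```python
from h import *
s=status.get_state();print(s['eef_pos'],s['force'],s['moment'])
```

```text
[0.62337829 0.0705133  0.44207617] [-0.29194017 -0.69045693 -0.92042637] [ 0.07406381 -0.09424772  0.00353111]
```

Request:
apply_moves([
  {"dx": 0, "dy": 0, "dz": -1, "spin": 0, "hand": 1},
  {"dx": 0, "dy": 0, "dz": -0.7, "spin": 0, "hand": 1},
  {"dx": 0, "dy": 0, "dz": -0.7, "spin": 0, "hand": 1},
  {"dx": 0, "dy": 0, "dz": 0, "spin": 0, "hand": 1},
  {"dx": 0, "dy": 0, "dz": 0, "spin": 0, "hand": 1},
])

```text
t: 11.02
eef_pos: [0.6234, 0.0705, 0.4398]
ee_rot: [-2.599, 1.571, -1.325]
force: [-0.1, 0.3, -0.8]
width: 0.0153
```

Run:
```python
from h import *
s=status.get_state();print(s['eef_pos'],s['force'],s['moment'])
snap("side","pics/s5.png")
crop(0,"pics/s5.png",220,70,300,140,9,"pics/s5c.png")
```

```text
[0.62337763 0.07053795 0.4397847 ] [-0.12556952  0.32851029 -0.7928779 ] [ 0.04112829 -0.03662091 -0.06344176]
```

View pics/s5c.png

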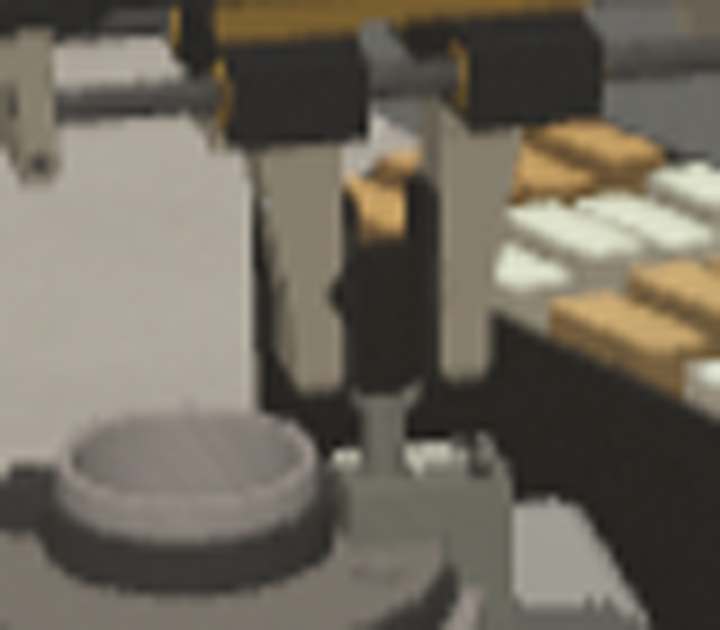

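The pin is well inside the bracket hole, with its shoulder about 17 mm above the bracket and no load on it. I'll lower it slightly more, then release.

Request:
apply_moves([
  {"dx": 0, "dy": 0, "dz": -0.6, "spin": 0, "hand": 1},
  {"dx": 0, "dy": 0, "dz": -0.6, "spin": 0, "hand": 1},
  {"dx": 0, "dy": 0, "dz": 0, "spin": 0, "hand": 0.8},
  {"dx": 0, "dy": 0, "dz": 0, "spin": 0, "hand": 0.7},
  {"dx": 0, "dy": 0, "dz": 0, "spin": 0, "hand": 0.6},
])

```text
t: 11.7
eef_pos: [0.6234, 0.0705, 0.4385]
ee_rot: [1.99, 1.571, -3.019]
force: [-0.1, -0.5, 0.4]
width: 0.0309
```

Request:
apply_moves([
  {"dx": 0, "dy": 0, "dz": 0, "spin": 0, "hand": 0.55},
  {"dx": 0, "dy": 0, "dz": 20, "spin": 0, "hand": 0.55},
  {"dx": 0, "dy": 0, "dz": 25, "spin": 0, "hand": 0.55},
  {"dx": 0, "dy": 0, "dz": 15, "spin": 0, "hand": 0.55},
  {"dx": 0, "dy": 0, "dz": 0, "spin": 0, "hand": 0.55},
])

```text
t: 12.32
eef_pos: [0.6235, 0.0705, 0.4995]
ee_rot: [-0.878, 1.569, 0.396]
force: [0.2, 0.2, -0.1]
width: 0.0396
```

Run:
```python
from h import *
s=status.get_state();print(s['eef_pos'],s['force'],s['width'],s['q'][5])
R=Ro.from_euler('xyz',s['ee_rot']).as_matrix();print(np.degrees(np.arctan2(R[1,1],R[0,1])))
snap("side","pics/s6.png")
crop(0,"pics/s6.png",220,70,300,140,9,"pics/s6c.png")
g=[.6234,.0705]
for z in(.238+.037,.238+.054,.238+.017): print(proj("side",g+[z]))
```

```text
[0.6234562  0.07054902 0.4995225 ] [ 0.19347063  0.21042548 -0.12775422] 0.03956611235869459 -0.7202575110566372
162.98951927716772
(np.float64(262.4323072042433), np.float64(105.0088768767056))
(np.float64(262.3538931482232), np.float64(97.2415704672377))
(np.float64(262.52288817217755), np.float64(113.98137707018005))
```

View pics/s6c.png

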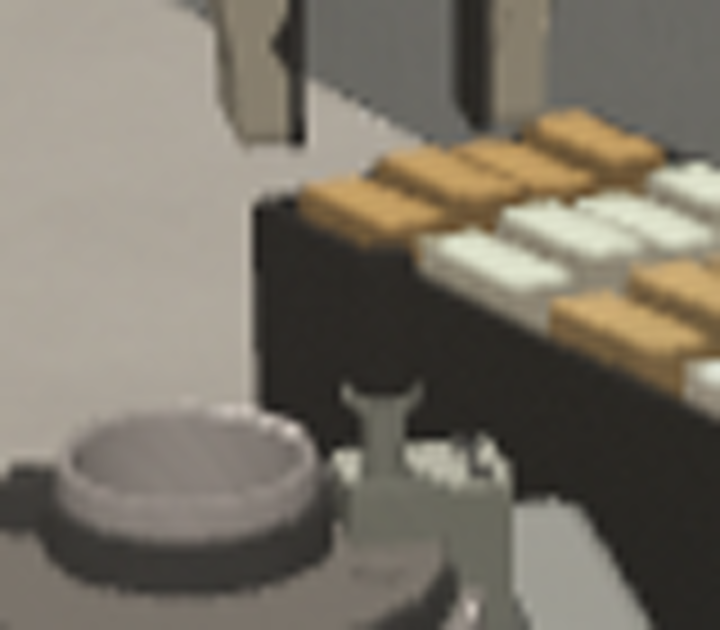

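The side view shows the pin standing alone in the bracket, shoulder near crop (383,392). Next is the handle knob. I'll straddle it with part-open jaws lined up along the tangent.

Request:
apply_moves([
  {"dx": -20, "dy": 14, "dz": 0, "spin": 10.5, "hand": 0.55},
  {"dx": -20, "dy": 15, "dz": 0, "spin": 10.5, "hand": 0.55},
  {"dx": -21, "dy": 14, "dz": 0, "spin": 10.5, "hand": 0.55},
  {"dx": -20, "dy": 15, "dz": 0, "spin": 10.5, "hand": 0.55},
  {"dx": -20, "dy": 14, "dz": 0, "spin": 10.5, "hand": 0.55},
])

```text
t: 13.0
eef_pos: [0.5215, 0.1429, 0.4972]
ee_rot: [1.332, 1.569, -2.756]
force: [0.5, 0.0, -0.2]
width: 0.0397
```

Request:
apply_moves([
  {"dx": -20, "dy": 14, "dz": 0, "spin": 10.5, "hand": 0.55},
  {"dx": 0, "dy": 0, "dz": -10, "spin": 0, "hand": 0.55},
  {"dx": 0, "dy": 0, "dz": -15, "spin": 0, "hand": 0.55},
  {"dx": 0, "dy": 0, "dz": 0, "spin": 0, "hand": 0.55},
  {"dx": 0, "dy": 0, "dz": 0, "spin": 0, "hand": 0.55},
])

```text
t: 13.62
eef_pos: [0.5029, 0.1563, 0.4732]
ee_rot: [1.698, 1.57, -2.213]
force: [0.6, -0.6, 0.3]
width: 0.0396
```

Run:
```python
from h import *
s=status.get_state();print(s['eef_pos'],s['force'],s['width'],s['q'])
R=Ro.from_euler('xyz',s['ee_rot']).as_matrix();print(np.degrees(np.arctan2(R[1,1],R[0,1])))
snap("side","pics/s7.png");snap("top","pics/t7.png")
crop(0,"pics/s7.png",160,60,290,160,6,"pics/s7c.png")
```

```text
[0.50287704 0.15625223 0.47317165] [ 0.56164039 -0.5681215   0.29290223] 0.039564278942430885 [ 6.74162479e-01  7.37737343e-02 -2.00797242e-01  2.52786617e-04
 -1.29716272e+00  1.26927032e-01]
-134.0970348822276
```

View pics/s7c.png

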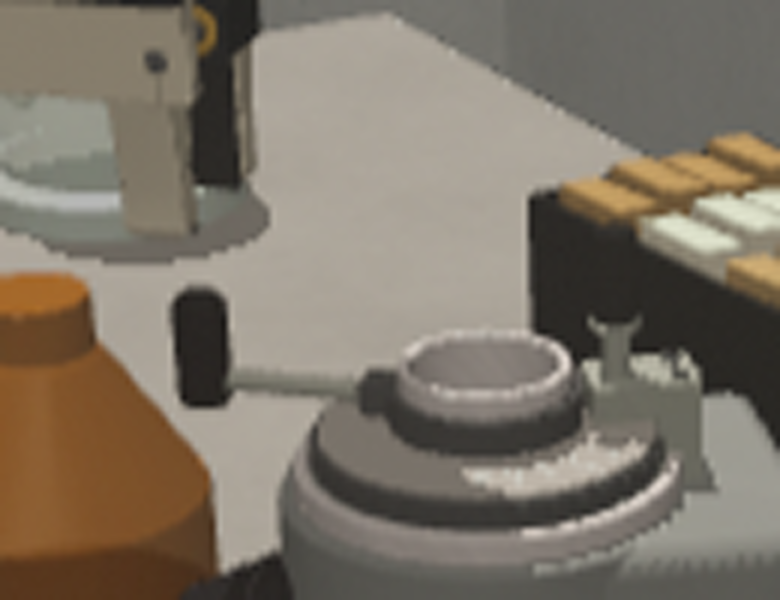

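View pics/t7.png

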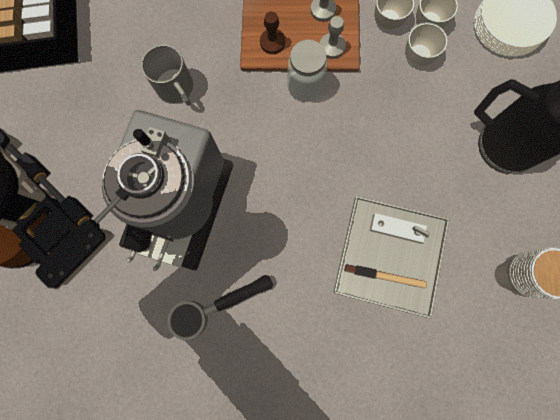

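Run:
```python
from h import *
for z in (.02,.1,.14):print(plane("top",10,230,z))
# carafe top at side (165,108): walk ray
for z in(.1,.14,.18,.22):print(z,plane("side",166,112,z))
print(proj("side",[.5029,.1563,.295]),proj("side",[.5029,.1563,.2425]), "knob seen", (203+.5)/6-.5+160,(347+.5)/6-.5+60)
```

```text
[0.53195081 0.42495956 0.02      ]
[0.51952272 0.37017665 0.1       ]
[0.51330867 0.34278519 0.14      ]
0.1 [0.58008305 0.56473065 0.1       ]
0.14 [0.54701278 0.46702516 0.14      ]
0.18 [0.51394252 0.36931966 0.18      ]
0.22 [0.48087225 0.27161417 0.22      ]
(np.float64(192.13557118023897), np.float64(93.88487791139003)) (np.float64(194.1511757160577), np.float64(117.38825656385167)) knob seen 193.41666666666666 117.41666666666666
```

Run:
```python
import numpy as np
def P(t):t=np.radians(t);return 105.2*np.array([np.cos(t),np.sin(t)])
a=136.2
for b in [138.7,141.2,143.7,146.2,148.7,151.2,153.7,156.2,158.7,160.2,161.2,162.2]+[164.2,165.2,168,169,172,173]:
    print(a,b,(P(b)-P(a)).round(2));a=b
```

```text
136.2 138.7 [-3.1  -3.38]
138.7 141.2 [-2.95 -3.51]
141.2 143.7 [-2.8  -3.64]
143.7 146.2 [-2.64 -3.76]
146.2 148.7 [-2.47 -3.87]
148.7 151.2 [-2.3  -3.97]
151.2 153.7 [-2.12 -4.07]
153.7 156.2 [-1.94 -4.16]
156.2 158.7 [-1.76 -4.24]
158.7 160.2 [-0.97 -2.58]
160.2 161.2 [-0.61 -1.73]
161.2 162.2 [-0.58 -1.74]
162.2 164.2 [-1.06 -3.52]
164.2 165.2 [-0.48 -1.77]
165.2 168 [-1.19 -5.  ]
168 169 [-0.37 -1.8 ]
169 172 [-0.91 -5.43]
172 173 [-0.24 -1.82]
```

Request:
apply_moves([
  {"dx": -0.7, "dy": 0.5, "dz": -15, "spin": 0, "hand": 0.55},
  {"dx": 0, "dy": 0, "dz": -18, "spin": 0, "hand": 0.55},
  {"dx": 0, "dy": 0, "dz": -15, "spin": 0, "hand": 0.55},
  {"dx": 0, "dy": 0, "dz": -10, "spin": 0, "hand": 0.55},
  {"dx": 0, "dy": 0, "dz": 0, "spin": 0, "hand": 0.55},
])

```text
t: 14.35
eef_pos: [0.5016, 0.157, 0.4148]
ee_rot: [1.424, 1.569, -2.486]
force: [1.0, 0.4, 0.7]
width: 0.0394
```

Request:
apply_moves([
  {"dx": -3.1, "dy": -3.4, "dz": 0, "spin": 2.5, "hand": 0.55},
  {"dx": -2.9, "dy": -3.5, "dz": 0, "spin": 2.5, "hand": 0.55},
  {"dx": -2.8, "dy": -3.6, "dz": 0, "spin": 2.5, "hand": 0.55},
  {"dx": -2.6, "dy": -3.8, "dz": 0, "spin": 2.5, "hand": 0.55},
  {"dx": -2.5, "dy": -3.9, "dz": 0, "spin": 2.5, "hand": 0.55},
])

```text
t: 14.98
eef_pos: [0.4882, 0.1391, 0.4164]
ee_rot: [-2.037, 1.568, 0.556]
force: [3.1, 1.7, -1.8]
width: 0.0392
```

Request:
apply_moves([
  {"dx": -2.3, "dy": -4.0, "dz": 0, "spin": 2.5, "hand": 0.55},
  {"dx": -2.1, "dy": -4.1, "dz": 0, "spin": 2.5, "hand": 0.55},
  {"dx": -1.0, "dy": -2.1, "dz": 0, "spin": 1.3, "hand": 0.55},
  {"dx": 0, "dy": 0, "dz": 0, "spin": 0, "hand": 0.55},
  {"dx": 0, "dy": 0, "dz": 0, "spin": 0, "hand": 0.55},
])

```text
t: 15.6
eef_pos: [0.4826, 0.1288, 0.416]
ee_rot: [-2.196, 1.57, 0.505]
force: [1.2, 1.6, 1.7]
width: 0.0397
```

Run:
```python
from h import *
s=status.get_state();print(s['eef_pos'],s['force'],s['width'])
R=Ro.from_euler('xyz',s['ee_rot']).as_matrix();print(np.degrees(np.arctan2(R[1,1],R[0,1])))
snap("side","pics/s8.png");snap("top","pics/t8.png")
crop(0,"pics/s8.png",160,60,290,160,6,"pics/s8c.png")
crop(0,"pics/t8.png",60,110,210,240,5,"pics/t8c.png")
```

```text
[0.48257848 0.12883281 0.41595942] [1.22094309 1.6142997  1.73877303] 0.03966956652540412
-115.23916158848839
```

View pics/s8c.png

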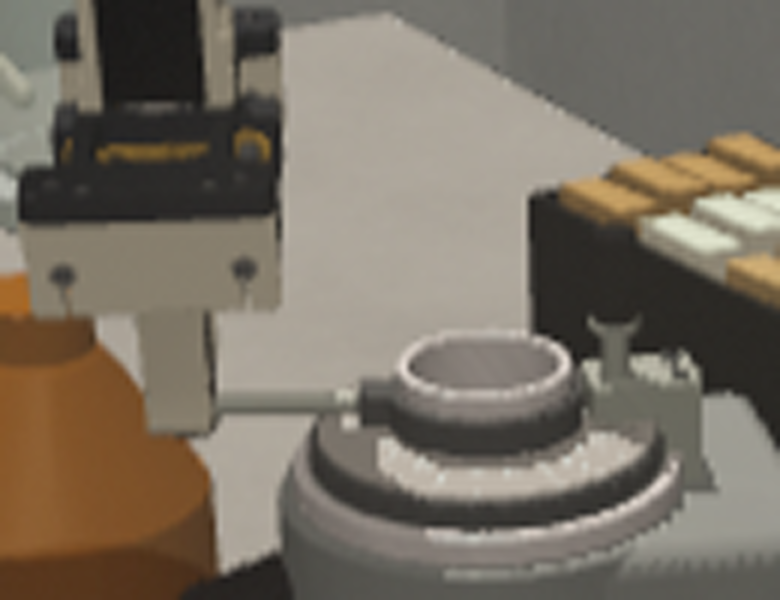

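View pics/t8c.png

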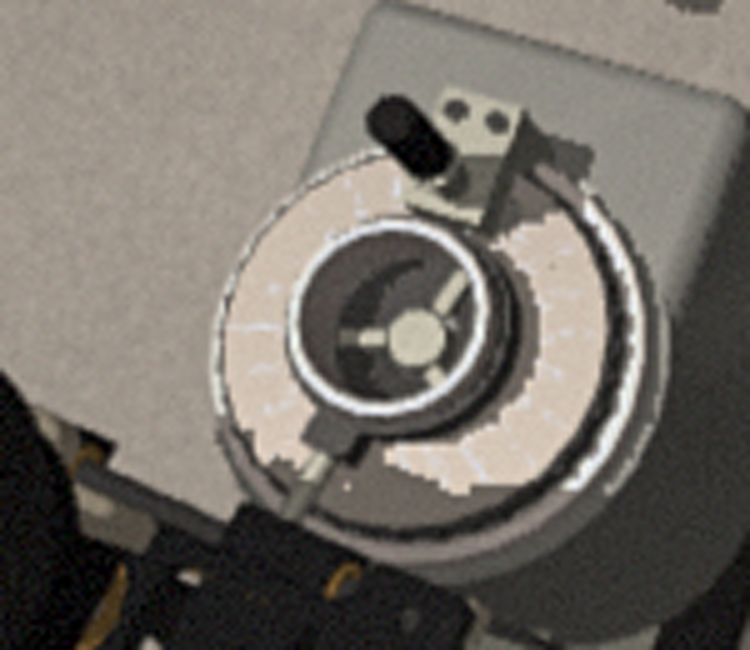

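The ring has turned about 13° and its hole has moved under the bracket. The pin is still standing, with its shoulder at side crop (613,322). I'll continue slowly and check after each step.

Request:
apply_moves([
  {"dx": -0.8, "dy": -1.7, "dz": 0, "spin": 1, "hand": 0.55},
  {"dx": -0.7, "dy": -1.7, "dz": 0, "spin": 1, "hand": 0.55},
  {"dx": -0.7, "dy": -1.7, "dz": 0, "spin": 1, "hand": 0.55},
  {"dx": -0.7, "dy": -1.7, "dz": 0, "spin": 1, "hand": 0.55},
  {"dx": -0.7, "dy": -1.7, "dz": 0, "spin": 1, "hand": 0.55},
])

```text
t: 16.32
eef_pos: [0.4787, 0.12, 0.4155]
ee_rot: [1.445, 1.571, -2.048]
force: [2.0, 1.2, 1.0]
width: 0.0397
```

```bash
cat > chk.py <<'E'
import sys
from h import *
s=status.get_state();p=s['eef_pos']
R=Ro.from_euler('xyz',s['ee_rot']).as_matrix()
th=np.degrees(np.arctan2(p[1]-.084,p[0]-.578))
t=np.radians(th);ft=-(s['force'][0]*-np.sin(t)+s['force'][1]*np.cos(t))
print("t",s['t'],"pos",p.round(4),"hand ang",th.round(2),"r",np.hypot(p[0]-.578,p[1]-.084).round(4),"F",s['force'].round(1),"Ftan",ft.round(2),"jaw",np.degrees(np.arctan2(R[1,1],R[0,1])).round(1))
n=sys.argv[1];snap("side",f"pics/{n}.png")
im=cv2.imread(f"pics/{n}.png").astype(int)
# shank column profile
print(im[104:124,262].sum(1)//3)
crop(0,f"pics/{n}.png",160,60,290,160,6,f"pics/{n}c.png")
E
python3 chk.py s9
```

```text
t 16.325 pos [0.4787 0.12   0.4155] hand ang 160.08 r 0.1056 F [2.  1.2 1. ] Ftan 1.85 jaw -110.1
[ 42  41  41  41  41  40  41  41  41  41  66  94 101 101 102 102 101 101
 100 108]
```

Request:
apply_moves([
  {"dx": -0.3, "dy": -0.9, "dz": 0, "spin": 0.5, "hand": 0.55},
  {"dx": -0.3, "dy": -0.9, "dz": 0, "spin": 0.5, "hand": 0.55},
  {"dx": -0.3, "dy": -0.9, "dz": 0, "spin": 0.5, "hand": 0.55},
  {"dx": -0.3, "dy": -0.9, "dz": 0, "spin": 0.5, "hand": 0.55},
  {"dx": -0.3, "dy": -0.9, "dz": 0, "spin": 0.5, "hand": 0.55},
])

```text
t: 17.0
eef_pos: [0.4772, 0.1155, 0.4155]
ee_rot: [1.182, 1.571, -2.268]
force: [1.9, 0.6, 0.3]
width: 0.0392
```

```bash
python3 chk.py s10
```

```text
t 17.0 pos [0.4772 0.1155 0.4155] hand ang 162.62 r 0.1056 F [1.9 0.6 0.3] Ftan 1.14 jaw -107.7
[ 41  42  42  40  40  41  41  41  41  41  40  98 102  98  99  99  98  98
  98 107]
```

Request:
apply_moves([
  {"dx": -0.3, "dy": -0.9, "dz": 0, "spin": 0.5, "hand": 0.55},
  {"dx": -0.3, "dy": -0.9, "dz": 0, "spin": 0.5, "hand": 0.55},
  {"dx": -0.3, "dy": -0.9, "dz": 0, "spin": 0.5, "hand": 0.55},
  {"dx": -0.2, "dy": -0.9, "dz": 0, "spin": 0.5, "hand": 0.55},
  {"dx": -0.3, "dy": -0.9, "dz": 0, "spin": 0.5, "hand": 0.55},
])

```text
t: 17.68
eef_pos: [0.4759, 0.111, 0.4155]
ee_rot: [0.404, 1.571, -3.003]
force: [1.4, 0.9, 0.1]
width: 0.0392
```

```bash
python3 chk.py s11
```

```text
t 17.675 pos [0.4759 0.111  0.4155] hand ang 165.17 r 0.1057 F [1.4 0.9 0.1] Ftan 1.25 jaw -105.2
[ 41  42  41  40  41  42  41  41  42  41  41  81  95  98 100  99  99  99
  98 107]
```

Request:
apply_moves([
  {"dx": -0.1, "dy": -0.5, "dz": 0, "spin": 0.3, "hand": 0.55},
  {"dx": -0.1, "dy": -0.5, "dz": 0, "spin": 0.2, "hand": 0.55},
  {"dx": -0.1, "dy": -0.5, "dz": 0, "spin": 0.3, "hand": 0.55},
  {"dx": -0.1, "dy": -0.5, "dz": 0, "spin": 0.2, "hand": 0.55},
  {"dx": -0.1, "dy": -0.5, "dz": 0, "spin": 0.3, "hand": 0.55},
])

```text
t: 18.35
eef_pos: [0.4753, 0.1086, 0.4155]
ee_rot: [0.272, 1.571, -3.112]
force: [-0.0, 1.9, 0.3]
width: 0.0393
```

```bash
python3 chk.py s12
```

```text
t 18.35 pos [0.4753 0.1086 0.4155] hand ang 166.53 r 0.1056 F [-0.   1.9  0.3] Ftan 1.88 jaw -103.9
[ 41  41  41  41  40  41  41  40  41  42  41  81  96  99 100  99  99  99
  99 107]
```

Request:
apply_moves([
  {"dx": -0.1, "dy": -0.4, "dz": 0, "spin": 0.2, "hand": 0.55},
  {"dx": -0.1, "dy": -0.4, "dz": 0, "spin": 0.2, "hand": 0.55},
  {"dx": -0.1, "dy": -0.4, "dz": 0, "spin": 0.2, "hand": 0.55},
  {"dx": -0.1, "dy": -0.4, "dz": 0, "spin": 0.2, "hand": 0.55},
  {"dx": -0.1, "dy": -0.4, "dz": 0, "spin": 0.2, "hand": 0.55},
])

```text
t: 19.02
eef_pos: [0.4748, 0.1066, 0.4155]
ee_rot: [0.689, 1.571, -2.678]
force: [-0.7, 1.7, -0.7]
width: 0.0396
```

```bash
python3 chk.py s13
```

```text
t 19.025 pos [0.4748 0.1066 0.4155] hand ang 167.66 r 0.1056 F [-0.7  1.7 -0.7] Ftan 1.52 jaw -102.9
[ 42  41  42  42  42  42  41  41  41  42  42  42  41  97 103 103 105 105
 105 109]
```

View pics/s13c.png

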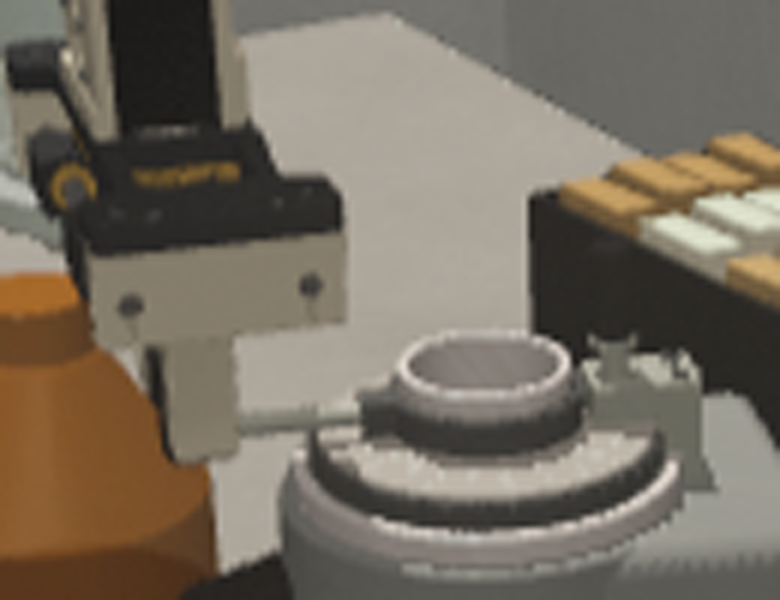

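Run:
```python
from h import *
for n in("s12","s13"):
    im=cv2.imread(f"pics/{n}.png").astype(int)
    print(im[110:124,254:276].sum(2)//3)
snap("top","pics/t13.png");crop(0,"pics/t13.png",60,110,210,240,5,"pics/t13c.png")
```

```text
[[ 40  41  39  40  40  40  41  41  41  41  42  40  39  41  39  40  40  39
   39  40  40  41]
 [ 40  40  41  40  40  41  40  41  40  41  41  40  40  41  40  40  41  40
   40  40  40  41]
 [ 41  40  41  40  40  41  41  40  41  41  41  40  41  40  41  39  40  41
   40  40  40  40]
 [ 40  42  39  41  62  94  41  42  42  40  40  40  62  40  40  40  40  40
   40  40  40  41]
 [ 39  41  40  40  63  98  52  41  41  40  40  62  88  40  40  40  40  40
   40  41  41  39]
 [ 39  40  39  39  47  91 108  82  81  81  98  88  73  40  41  41  40  41
   39  40  40  40]
 [ 40  40  41  40  40  66  93  93  96  94  97  71  48  41  40  40  40  40
   40  40  39  40]
 [ 41  40  40  40  40  42  71  94  99  95  89  45  40  40  39  39  40  39
   40  40  39  40]
 [112  42  40  39  40  40  70  95 100  95  88  40  40  41  40  40  63  58
   48  93  63  40]
 [194  74  40  41  62  62  70  95  99  96  87 124 125 154 153 153  98  80
   77 121 154  45]
 [211  71  47 153 156 155 100  95  99  96  86 166 167 175 174 174 137 134
   85 161 174  95]
 [189  81  89 151 175 170  99  95  99  95  90 170 176 175 175 174 166 154
   
[... 805 characters left out ...]
2  99  55  40  40  39  40  41
   40  40  40  40]
 [ 42  40  41  39  90  93 114  98  97  97  93  97  50  39  40  39  40  40
   40  40  41  40]
 [114  40  39  40  46  67 108 103 103 100  83  63  42  40  38  40  63  57
   47  93  63  39]
 [194  49  39  39  62  63  93 100 103  98 102 125 125 154 153 153  97  79
   77 121 154  44]
 [210  60  46 153 155 156 108 101 105 101 113 166 167 176 174 174 136 134
   85 161 174  95]
 [189  85  89 150 175 144 101 100 105 100 101 140 140 176 175 174 166 154
   91 131 141 158]
 [136  94  96 107 175 110  96 101 105 100  96  96 111 140 175 174 174 169
   86  78  95 173]
 [103  77  92  88 151 160 107 108 109 108 107 104 111 111 139 164 163 154
  127 124 111 143]]
```

View pics/t13c.png

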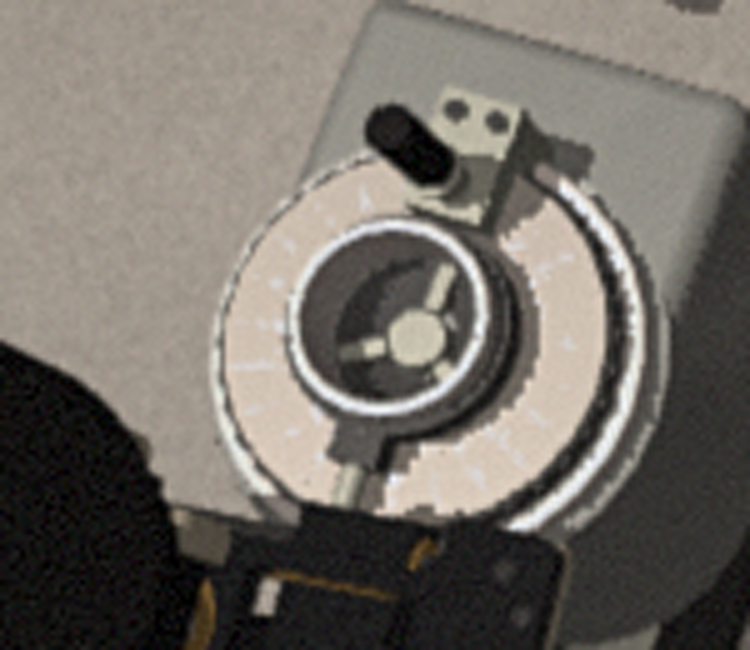

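The pin has dropped: its shoulder moved from about row 115 to row 117, roughly 5 mm, and it now stands straight. I'll nudge the handle on in very small steps until I feel it catch.

Request:
apply_moves([
  {"dx": 0, "dy": -0.3, "dz": 0, "spin": 0.2, "hand": 0.55},
  {"dx": -0.1, "dy": -0.3, "dz": 0, "spin": 0.1, "hand": 0.55},
  {"dx": 0, "dy": -0.3, "dz": 0, "spin": 0.2, "hand": 0.55},
  {"dx": -0.1, "dy": -0.3, "dz": 0, "spin": 0.1, "hand": 0.55},
  {"dx": 0, "dy": 0, "dz": 0, "spin": 0, "hand": 0.55},
])

```text
t: 19.75
eef_pos: [0.4746, 0.1054, 0.4155]
ee_rot: [0.435, 1.571, -2.921]
force: [-0.7, 2.4, -0.6]
width: 0.0394
```

```bash
python3 chk.py s14
```

```text
t 19.75 pos [0.4746 0.1054 0.4155] hand ang 168.31 r 0.1056 F [-0.7  2.4 -0.6] Ftan 2.2 jaw -102.3
[ 42  41  41  42  41  42  41  41  42  41  42  41  41  83 101 104 104 103
 104 110]
```

Request:
apply_moves([
  {"dx": 0, "dy": -0.3, "dz": 0, "spin": 0.2, "hand": 0.55},
  {"dx": -0.1, "dy": -0.3, "dz": 0, "spin": 0.1, "hand": 0.55},
  {"dx": 0, "dy": -0.3, "dz": 0, "spin": 0.2, "hand": 0.55},
  {"dx": -0.1, "dy": -0.3, "dz": 0, "spin": 0.1, "hand": 0.55},
  {"dx": 0, "dy": 0, "dz": 0, "spin": 0, "hand": 0.55},
])

```text
t: 20.42
eef_pos: [0.4744, 0.1042, 0.4155]
ee_rot: [1.133, 1.571, -2.213]
force: [-1.1, 2.7, -0.2]
width: 0.0395
```

```bash
python3 chk.py s15
```

```text
t 20.425 pos [0.4744 0.1042 0.4155] hand ang 168.97 r 0.1055 F [-1.1  2.7 -0.2] Ftan 2.38 jaw -101.7
[ 42  42  42  41  41  42  41  41  42  41  41  41  41  84 101 104 104 104
 104 109]
```

Request:
apply_moves([
  {"dx": 0, "dy": -0.3, "dz": 0, "spin": 0.2, "hand": 0.55},
  {"dx": -0.1, "dy": -0.3, "dz": 0, "spin": 0.1, "hand": 0.55},
  {"dx": 0, "dy": -0.3, "dz": 0, "spin": 0.2, "hand": 0.55},
  {"dx": -0.1, "dy": -0.3, "dz": 0, "spin": 0.1, "hand": 0.55},
  {"dx": 0, "dy": 0, "dz": 0, "spin": 0, "hand": 0.55},
])

```text
t: 21.1
eef_pos: [0.4743, 0.103, 0.4155]
ee_rot: [1.181, 1.571, -2.155]
force: [-2.3, 0.8, -0.3]
width: 0.0394
```

```bash
python3 chk.py s16
```

```text
t 21.1 pos [0.4743 0.103  0.4155] hand ang 169.63 r 0.1055 F [-2.3  0.8 -0.3] Ftan 0.35 jaw -101.1
[ 41  42  42  42  41  41  41  42  42  41  41  42  42  84 101 104 105 104
 104 109]
```

Request:
apply_moves([
  {"dx": 0, "dy": -0.3, "dz": 0, "spin": 0.2, "hand": 0.55},
  {"dx": -0.1, "dy": -0.3, "dz": 0, "spin": 0.1, "hand": 0.55},
  {"dx": 0, "dy": -0.2, "dz": 0, "spin": 0.1, "hand": 0.55},
  {"dx": 0, "dy": 0, "dz": 0, "spin": 0, "hand": 0.55},
  {"dx": 0, "dy": 0, "dz": 0, "spin": 0, "hand": 0.55},
])

```text
t: 21.78
eef_pos: [0.4742, 0.1022, 0.4156]
ee_rot: [1.381, 1.571, -1.948]
force: [-1.2, 1.1, -0.1]
width: 0.0393
```

```bash
python3 chk.py s17
```

```text
t 21.775 pos [0.4742 0.1022 0.4156] hand ang 170.06 r 0.1054 F [-1.2  1.1 -0.1] Ftan 0.85 jaw -100.7
[ 43  41  43  41  41  42  42  41  41  42  42  42  41  84 101 104 104 104
 104 109]
```

Request:
apply_moves([
  {"dx": 0, "dy": -0.3, "dz": 0, "spin": 0.2, "hand": 0.55},
  {"dx": -0.1, "dy": -0.3, "dz": 0, "spin": 0.1, "hand": 0.55},
  {"dx": 0, "dy": -0.2, "dz": 0, "spin": 0.1, "hand": 0.55},
  {"dx": 0, "dy": 0, "dz": 0, "spin": 0, "hand": 0.55},
  {"dx": 0, "dy": 0, "dz": 0, "spin": 0, "hand": 0.55},
])

```text
t: 22.45
eef_pos: [0.4741, 0.1014, 0.4155]
ee_rot: [1.155, 1.571, -2.166]
force: [-0.7, 1.9, -0.1]
width: 0.0395
```

```bash
python3 chk.py s18
```

```text
t 22.45 pos [0.4741 0.1014 0.4155] hand ang 170.49 r 0.1054 F [-0.7  1.9 -0.1] Ftan 1.75 jaw -100.3
[ 42  41  41  42  41  42  42  42  41  42  41  41  41  84 101 104 104 105
 104 109]
```

Request:
apply_moves([
  {"dx": 0, "dy": -0.3, "dz": 0, "spin": 0.2, "hand": 0.55},
  {"dx": -0.1, "dy": -0.3, "dz": 0, "spin": 0.1, "hand": 0.55},
  {"dx": 0, "dy": -0.2, "dz": 0, "spin": 0.1, "hand": 0.55},
  {"dx": 0, "dy": 0, "dz": 0, "spin": 0, "hand": 0.55},
  {"dx": 0, "dy": 0, "dz": 0, "spin": 0, "hand": 0.55},
])

```text
t: 23.12
eef_pos: [0.474, 0.1006, 0.4156]
ee_rot: [1.559, 1.571, -1.755]
force: [-1.5, 1.6, -0.3]
width: 0.0393
```

```bash
python3 chk.py s19
python3 - <<'E'
from h import *
snap("top","pics/t19.png");crop(0,"pics/t19.png",60,110,210,240,5,"pics/t19c.png")
E
```

```text
t 23.125 pos [0.474  0.1006 0.4156] hand ang 170.92 r 0.1053 F [-1.5  1.6 -0.3] Ftan 1.35 jaw -99.9
[ 42  42  43  42  42  42  43  42  42  42  41  40  41  83 100 104 104 104
 104 109]
```

View pics/t19c.png

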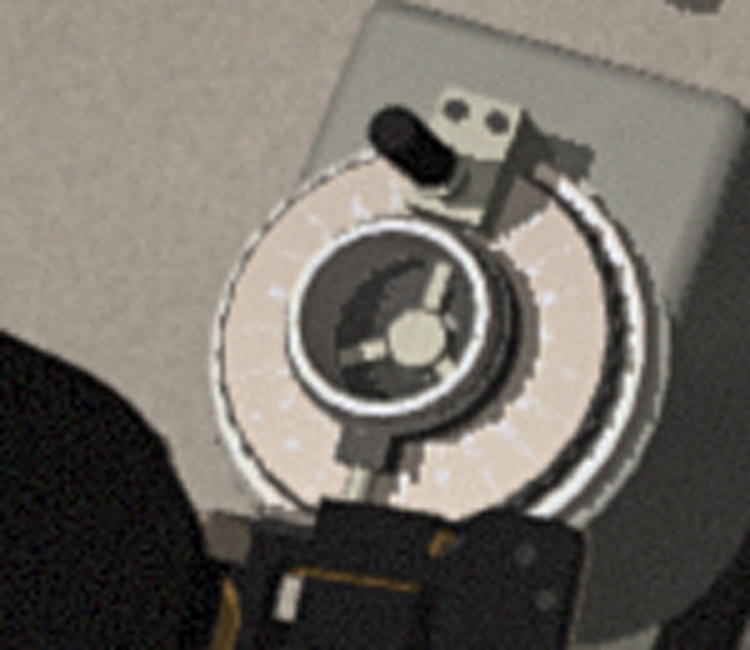

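View pics/s19c.png

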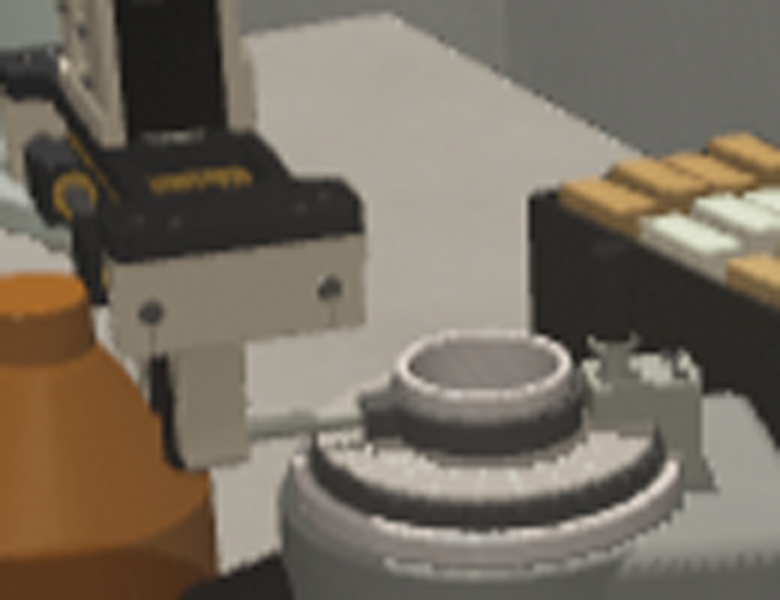

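Request:
apply_moves([
  {"dx": 0, "dy": -0.3, "dz": 0, "spin": 0.2, "hand": 0.55},
  {"dx": 0, "dy": -0.3, "dz": 0, "spin": 0.1, "hand": 0.55},
  {"dx": 0, "dy": 0, "dz": 0, "spin": 0, "hand": 0.55},
  {"dx": 0, "dy": 0, "dz": 0, "spin": 0, "hand": 0.55},
  {"dx": 0, "dy": 0, "dz": 0, "spin": 0, "hand": 0.55},
])

```text
t: 23.85
eef_pos: [0.474, 0.1, 0.4156]
ee_rot: [1.332, 1.571, -1.977]
force: [-1.8, 2.2, 0.3]
width: 0.0394
```

```bash
python3 chk.py s20
```

```text
t 23.85 pos [0.474  0.1    0.4156] hand ang 171.25 r 0.1052 F [-1.8  2.2  0.3] Ftan 1.93 jaw -99.6
[ 42  43  41  40  41  41  42  41  41  41  42  41  41  67  95 103 104 104
 103 109]
```

Request:
apply_moves([
  {"dx": 0, "dy": -0.3, "dz": 0, "spin": 0.2, "hand": 0.55},
  {"dx": 0, "dy": -0.3, "dz": 0, "spin": 0.1, "hand": 0.55},
  {"dx": 0, "dy": 0, "dz": 0, "spin": 0, "hand": 0.55},
  {"dx": 0, "dy": 0, "dz": 0, "spin": 0, "hand": 0.55},
  {"dx": 0, "dy": 0, "dz": 0, "spin": 0, "hand": 0.55},
])

```text
t: 24.52
eef_pos: [0.474, 0.0994, 0.4155]
ee_rot: [1.051, 1.571, -2.253]
force: [-1.6, 3.0, 0.2]
width: 0.0395
```

```bash
python3 chk.py s21
```

```text
t 24.525 pos [0.474  0.0994 0.4155] hand ang 171.57 r 0.1052 F [-1.6  3.   0.2] Ftan 2.7 jaw -99.3
[ 41  42  41  41  42  42  42  40  41  42  42  40  42  63  93 102 102 103
 103 109]
```

Request:
apply_moves([
  {"dx": 0, "dy": -0.2, "dz": 0, "spin": 0.1, "hand": 0.55},
  {"dx": 0, "dy": -0.2, "dz": 0, "spin": 0.1, "hand": 0.55},
  {"dx": 0, "dy": 0, "dz": 0, "spin": 0, "hand": 0.55},
  {"dx": 0, "dy": 0, "dz": 0, "spin": 0, "hand": 0.55},
  {"dx": 0, "dy": 0, "dz": 0, "spin": 0, "hand": 0.55},
])

```text
t: 25.2
eef_pos: [0.474, 0.099, 0.4156]
ee_rot: [0.651, 1.571, -2.649]
force: [-2.5, 3.3, 0.3]
width: 0.0393
```

```bash
python3 chk.py s22
```

```text
t 25.2 pos [0.474  0.099  0.4156] hand ang 171.78 r 0.1051 F [-2.5  3.3  0.3] Ftan 2.95 jaw -99.1
[ 42  41  41  42  42  42  41  41  41  41  41  41  40  63  94 102 103 102
 103 109]
```

Tangential force has risen steadily over the last steps, from 1.9 to 2.7 to 3.0 N. The pin has tilted slightly and stopped moving in the picture, so the handle has caught. I'll stop pushing and bring the ring back about 1.6° to mid-play, which takes the side load off the pin.

Request:
apply_moves([
  {"dx": 0.6, "dy": 3.3, "dz": 0, "spin": -1.9, "hand": 0.55},
  {"dx": 0.7, "dy": 3.3, "dz": 0, "spin": -1.9, "hand": 0.55},
  {"dx": 0.7, "dy": 3.3, "dz": 0, "spin": -1.8, "hand": 0.55},
  {"dx": 0.8, "dy": 3.3, "dz": 0, "spin": -1.8, "hand": 0.55},
  {"dx": 0, "dy": 0, "dz": 0, "spin": 0, "hand": 0.55},
], grip_force=5)

```text
t: 25.88
eef_pos: [0.4769, 0.1124, 0.4155]
ee_rot: [2.037, 1.571, -1.393]
force: [-1.2, 0.4, -0.2]
width: 0.0394
```

Request:
apply_moves([
  {"dx": 0, "dy": 0, "dz": 0, "spin": 0, "hand": 0.6},
  {"dx": 0, "dy": 0, "dz": 0, "spin": 0, "hand": 0.65},
  {"dx": 0, "dy": 0, "dz": 0, "spin": 0, "hand": 0.7},
  {"dx": 0, "dy": 0, "dz": 0, "spin": 0, "hand": 0.73},
  {"dx": 0, "dy": 0, "dz": 0, "spin": 0, "hand": 0.75},
])

```text
t: 26.5
eef_pos: [0.4766, 0.112, 0.4155]
ee_rot: [0.949, 1.57, -2.481]
force: [-2.0, -1.0, 0.7]
width: 0.0222
```

```bash
python3 chk.py s23; python3 -c "
from station import status
print(status.get_state()['width'])"
```

```text
t 26.5 pos [0.4766 0.112  0.4155] hand ang 164.57 r 0.1052 F [-2.  -1.   0.7] Ftan -1.54 jaw -106.5
[ 41  42  41  42  42  41  41  42  42  41  41  40  42  62  93 102 103 103
 102 108]
0.022472287998082662
```

Request:
apply_moves([
  {"dx": 0, "dy": 0, "dz": 0, "spin": 0, "hand": 0.6},
  {"dx": 0, "dy": 0, "dz": 0, "spin": 0, "hand": 0.5},
  {"dx": 0, "dy": 0, "dz": 25, "spin": 0, "hand": 0.5},
  {"dx": 0, "dy": 0, "dz": 40, "spin": 0, "hand": 0.5},
  {"dx": 0, "dy": 0, "dz": 40, "spin": 0, "hand": 0.6},
], grip_force=15)

```text
t: 27.18
eef_pos: [0.4767, 0.1123, 0.5217]
ee_rot: [-0.03, 1.571, 2.823]
force: [1.1, -0.5, -0.5]
width: 0.0383
```

Request:
apply_moves([
  {"dx": 25, "dy": -7, "dz": 0, "spin": 0, "hand": 0.7},
  {"dx": 35, "dy": -10, "dz": 0, "spin": 0, "hand": 0.8},
  {"dx": 40, "dy": -11, "dz": 0, "spin": 0, "hand": 0.9},
  {"dx": 35, "dy": -10, "dz": 0, "spin": 0, "hand": 1},
  {"dx": 11, "dy": -3.5, "dz": 0, "spin": 0, "hand": 1},
])

```text
t: 27.8
eef_pos: [0.6246, 0.0703, 0.5192]
ee_rot: [0.701, 1.569, -2.73]
force: [-0.6, 0.9, 0.4]
width: 0.001
```

Request:
apply_moves([
  {"dx": 0, "dy": 0, "dz": 0, "spin": 0, "hand": 1},
  {"dx": 0, "dy": 0, "dz": 0, "spin": 0, "hand": 1},
  {"dx": 0, "dy": 0, "dz": 0, "spin": 0, "hand": 1},
  {"dx": 0, "dy": 0, "dz": 0, "spin": 0, "hand": 1},
  {"dx": 0, "dy": 0, "dz": 0, "spin": 0, "hand": 1},
])

```text
t: 28.42
eef_pos: [0.6224, 0.0708, 0.5209]
ee_rot: [-2.397, 1.57, 0.457]
force: [0.2, 0.5, -0.4]
width: 0.0008
```

Run:
```python
from h import *
s=status.get_state();print(s['t'],s['eef_pos'],s['force'],s['width'])
snap("side","pics/s24.png");snap("top","pics/t24.png")
crop(0,"pics/s24.png",200,60,310,160,6,"pics/s24c.png")
crop(0,"pics/t24.png",60,100,220,230,5,"pics/t24c.png")
for h in (.01,.012,.009): print([proj("side",[.6234,.0705,.238+h+d]) for d in (0,.037)])
```

```text
28.425 [0.62242859 0.07083922 0.52094526] [ 0.24384843  0.47381285 -0.41943545] 0.0008266870256963088
[(np.float64(262.5541739237317), np.float64(117.08038802440454)), (np.float64(262.38634169920124), np.float64(100.45576254939492))]
[(np.float64(262.5452569624063), np.float64(116.19711818260903)), (np.float64(262.37709373714085), np.float64(99.53970542096816))]
[(np.float64(262.55862588248493), np.float64(117.52137691739024)), (np.float64(262.39095879195276), np.float64(100.9131087949837))]
```

View pics/s24c.png

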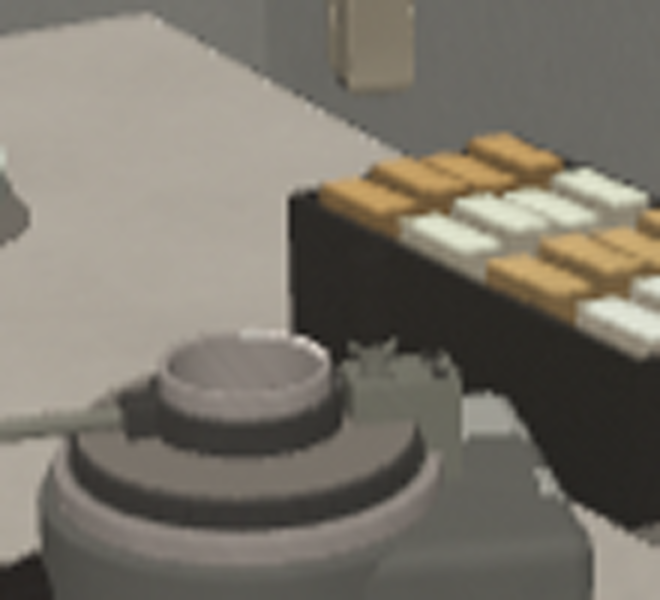

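View pics/t24c.png

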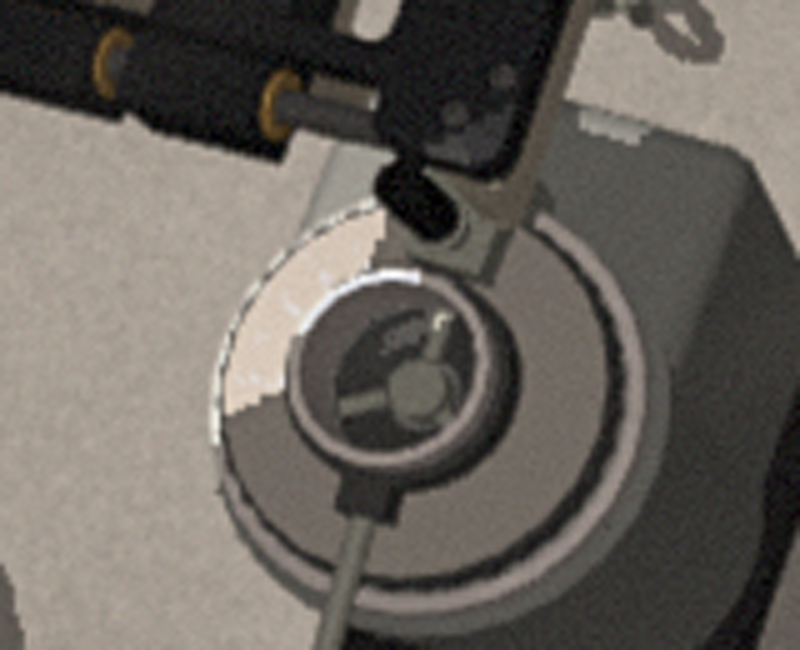

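Once the ring was centred the pin fell further: its shoulder now sits about 7–8 mm above the bracket, so it is resting on the clip. Next I'll press straight down on the knob with the jaws closed.

Request:
apply_moves([
  {"dx": 1, "dy": 0, "dz": -12, "spin": 0, "hand": 1},
  {"dx": 0, "dy": 0, "dz": -14, "spin": 0, "hand": 1},
  {"dx": 0, "dy": 0, "dz": -12, "spin": 0, "hand": 1},
  {"dx": 0, "dy": 0, "dz": -8, "spin": 0, "hand": 1},
  {"dx": 0, "dy": 0, "dz": -4, "spin": 0, "hand": 1},
])

```text
t: 29.15
eef_pos: [0.6238, 0.0707, 0.4698]
ee_rot: [0.766, 1.57, -2.663]
force: [0.1, 0.5, -0.4]
width: -0.0001
```

```bash
python3 chk.py s25
```

```text
t 29.15 pos [0.6238 0.0707 0.4698] hand ang -16.19 r 0.0477 F [ 0.1  0.5 -0.4] Ftan -0.48 jaw -106.5
[ 41  39  41  40  40  40  39  40  38  39  39  38  40  64  93  97 100 102
 102 107]
```

View pics/s25c.png

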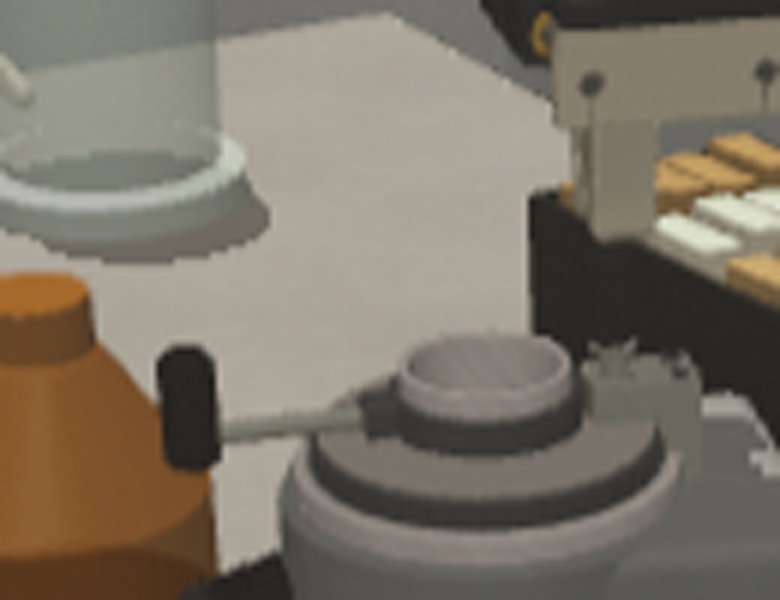

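Request:
apply_moves([
  {"dx": 0, "dy": 0, "dz": -1.5, "spin": 0, "hand": 1},
  {"dx": 0, "dy": 0, "dz": -1.5, "spin": 0, "hand": 1},
  {"dx": 0, "dy": 0, "dz": -1, "spin": 0, "hand": 1},
  {"dx": 0, "dy": 0, "dz": -1, "spin": 0, "hand": 1},
  {"dx": 0, "dy": 0, "dz": -1, "spin": 0, "hand": 1},
])

```text
t: 29.82
eef_pos: [0.6238, 0.0707, 0.4646]
ee_rot: [-2.724, 1.571, 0.13]
force: [-0.1, 0.5, -0.3]
width: 0.0006
```

Request:
apply_moves([
  {"dx": 0, "dy": 0, "dz": -0.5, "spin": 0, "hand": 1},
  {"dx": 0, "dy": 0, "dz": -0.5, "spin": 0, "hand": 1},
  {"dx": 0, "dy": 0, "dz": -0.5, "spin": 0, "hand": 1},
  {"dx": 0, "dy": 0, "dz": -0.5, "spin": 0, "hand": 1},
  {"dx": 0, "dy": 0, "dz": 0, "spin": 0, "hand": 1},
])

```text
t: 30.45
eef_pos: [0.6238, 0.0707, 0.4628]
ee_rot: [-2.818, 1.57, 0.035]
force: [0.5, -0.6, 1.7]
width: 0.0004
```

```bash
python3 chk.py s26
```

```text
t 30.45 pos [0.6238 0.0707 0.4628] hand ang -16.15 r 0.0477 F [ 0.5 -0.6  1.7] Ftan 0.46 jaw -106.5
[ 41  40  41  41  40  39  40  39  40  39  40  38  40  50  97 100  99 102
 102 107]
```

Request:
apply_moves([
  {"dx": 0, "dy": 0, "dz": -0.5, "spin": 0, "hand": 1},
  {"dx": 0, "dy": 0, "dz": -0.5, "spin": 0, "hand": 1},
  {"dx": 0, "dy": 0, "dz": -0.5, "spin": 0, "hand": 1},
  {"dx": 0, "dy": 0, "dz": -0.5, "spin": 0, "hand": 1},
  {"dx": 0, "dy": 0, "dz": 0, "spin": 0, "hand": 1},
])

```text
t: 31.12
eef_pos: [0.624, 0.0707, 0.4616]
ee_rot: [-2.778, 1.569, 0.076]
force: [0.6, -0.4, 6.6]
width: 0.0003
```

```bash
python3 chk.py s27
```

```text
t 31.125 pos [0.624  0.0707 0.4616] hand ang -16.15 r 0.0479 F [ 0.6 -0.4  6.6] Ftan 0.18 jaw -106.5
[ 50  39  40  40  41  40  40  40  40  39  39  40  39  40  81  97 101 101
 102 108]
```

Request:
apply_moves([
  {"dx": 0, "dy": 0, "dz": -0.4, "spin": 0, "hand": 1},
  {"dx": 0, "dy": 0, "dz": -0.4, "spin": 0, "hand": 1},
  {"dx": 0, "dy": 0, "dz": -0.4, "spin": 0, "hand": 1},
  {"dx": 0, "dy": 0, "dz": 0, "spin": 0, "hand": 1},
  {"dx": 0, "dy": 0, "dz": 0, "spin": 0, "hand": 1},
])

```text
t: 31.8
eef_pos: [0.6238, 0.0707, 0.459]
ee_rot: [0.441, 1.57, -2.989]
force: [1.0, -0.7, 0.6]
width: 0.0002
```

```bash
python3 chk.py s28
```

```text
t 31.8 pos [0.6238 0.0707 0.459 ] hand ang -16.17 r 0.0476 F [ 1.  -0.7  0.6] Ftan 0.43 jaw -106.5
[ 92  58  40  41  40  39  40  40  41  39  40  39  40  38  39  61  90 101
 102 107]
```

The pin has snapped past the clip: the force peaked at 6.6 N and has dropped to 0.6 N. I'll follow it down to the shoulder stop.

Request:
apply_moves([
  {"dx": 0, "dy": 0, "dz": -0.8, "spin": 0, "hand": 1},
  {"dx": 0, "dy": 0, "dz": -0.8, "spin": 0, "hand": 1},
  {"dx": 0, "dy": 0, "dz": -0.8, "spin": 0, "hand": 1},
  {"dx": 0, "dy": 0, "dz": -0.8, "spin": 0, "hand": 1},
  {"dx": 0, "dy": 0, "dz": 0, "spin": 0, "hand": 1},
])

```text
t: 32.48
eef_pos: [0.6237, 0.0707, 0.4559]
ee_rot: [0.37, 1.57, -3.06]
force: [0.8, -0.3, 0.6]
width: 0.0006
```

```bash
python3 chk.py s29
```

```text
t 32.475 pos [0.6237 0.0707 0.4559] hand ang -16.18 r 0.0476 F [ 0.8 -0.3  0.6] Ftan 0.11 jaw -106.5
[123 110  74  44  40  39  40  40  40  39  40  39  39  39  39  39  38  94
 100 106]
```

Request:
apply_moves([
  {"dx": 0, "dy": 0, "dz": -0.5, "spin": 0, "hand": 1},
  {"dx": 0, "dy": 0, "dz": -0.5, "spin": 0, "hand": 1},
  {"dx": 0, "dy": 0, "dz": -0.5, "spin": 0, "hand": 1},
  {"dx": 0, "dy": 0, "dz": 0, "spin": 0, "hand": 1},
  {"dx": 0, "dy": 0, "dz": 0, "spin": 0, "hand": 1},
])

```text
t: 33.15
eef_pos: [0.6237, 0.0707, 0.4545]
ee_rot: [0.377, 1.57, -3.053]
force: [-0.6, -0.2, 0.5]
width: 0.0004
```

```bash
python3 chk.py s30
```

```text
t 33.15 pos [0.6237 0.0707 0.4545] hand ang -16.16 r 0.0476 F [-0.6 -0.2  0.5] Ftan 0.33 jaw -106.5
[121 116  93  59  40  41  39  39  40  40  39  40  39  40  38  38  39  61
  90 107]
```

Request:
apply_moves([
  {"dx": 0, "dy": 0, "dz": -0.5, "spin": 0, "hand": 1},
  {"dx": 0, "dy": 0, "dz": -0.5, "spin": 0, "hand": 1},
  {"dx": 0, "dy": 0, "dz": -0.5, "spin": 0, "hand": 1},
  {"dx": 0, "dy": 0, "dz": 0, "spin": 0, "hand": 1},
  {"dx": 0, "dy": 0, "dz": 0, "spin": 0, "hand": 1},
])

```text
t: 33.83
eef_pos: [0.6239, 0.0707, 0.4536]
ee_rot: [-2.723, 1.57, 0.131]
force: [0.1, 0.7, 4.2]
width: 0.0001
```

```bash
python3 chk.py s31
```

```text
t 33.825 pos [0.6239 0.0707 0.4536] hand ang -16.17 r 0.0477 F [0.1 0.7 4.2] Ftan -0.69 jaw -106.5
[121 122 109  71  43  40  40  40  40  40  39  39  39  40  40  39  38  49
  97 103]
```

Request:
apply_moves([
  {"dx": 0, "dy": 0, "dz": -0.3, "spin": 0, "hand": 1},
  {"dx": 0, "dy": 0, "dz": -0.3, "spin": 0, "hand": 1},
  {"dx": 0, "dy": 0, "dz": 0, "spin": 0, "hand": 1},
  {"dx": 0, "dy": 0, "dz": 0, "spin": 0, "hand": 1},
  {"dx": 0, "dy": 0, "dz": 0, "spin": 0, "hand": 1},
])

```text
t: 34.5
eef_pos: [0.6239, 0.0707, 0.4535]
ee_rot: [-2.764, 1.569, 0.09]
force: [0.8, -0.5, 7.4]
width: 0.0008
```

```bash
python3 chk.py s32
```

```text
t 34.5 pos [0.6239 0.0707 0.4535] hand ang -16.14 r 0.0478 F [ 0.8 -0.5  7.4] Ftan 0.26 jaw -106.5
[121 123 109  71  43  40  40  40  39  40  39  39  39  39  38  38  38  39
  94 102]
```

The shoulder is on the hard stop: a 0.6 mm further command moved it only 0.1 mm. I'll back off and look.

Request:
apply_moves([
  {"dx": 0, "dy": 0, "dz": 5, "spin": 0, "hand": 1},
  {"dx": 0, "dy": 0, "dz": 25, "spin": 0, "hand": 1},
  {"dx": -10, "dy": -20, "dz": 40, "spin": 0, "hand": 1},
  {"dx": -15, "dy": -50, "dz": 20, "spin": 0, "hand": 1},
  {"dx": -15, "dy": -50, "dz": 10, "spin": 0, "hand": 1},
])

```text
t: 35.17
eef_pos: [0.5832, -0.0501, 0.5533]
ee_rot: [-2.103, 1.57, 0.752]
force: [0.9, 0.0, -0.7]
width: 0.0005
```

Request:
apply_moves([
  {"dx": -15, "dy": -50, "dz": 0, "spin": 0, "hand": 1},
  {"dx": -15, "dy": -50, "dz": 0, "spin": 0, "hand": 1},
  {"dx": -15, "dy": -30, "dz": 0, "spin": 0, "hand": 1},
  {"dx": 0, "dy": 0, "dz": 0, "spin": 0, "hand": 1},
  {"dx": 0, "dy": 0, "dz": 0, "spin": 0, "hand": 1},
])

```text
t: 35.8
eef_pos: [0.5388, -0.1792, 0.5521]
ee_rot: [-0.188, 1.57, 2.664]
force: [0.5, 0.9, -0.4]
width: 0.0009
```

Run:
```python
from h import *
s=status.get_state();print(s['t'],s['eef_pos'],s['force'],abs(s['qd']).max())
snap("side","pics/s33.png");snap("top","pics/t33.png")
crop(0,"pics/s33.png",180,80,310,180,6,"pics/s33c.png")
crop(0,"pics/t33.png",60,100,220,230,5,"pics/t33c.png")
```

```text
35.8 [ 0.53876659 -0.17920891  0.55213744] [ 0.50958965  0.85786067 -0.38169281] 0.015933571273934334
```

View pics/s33c.png

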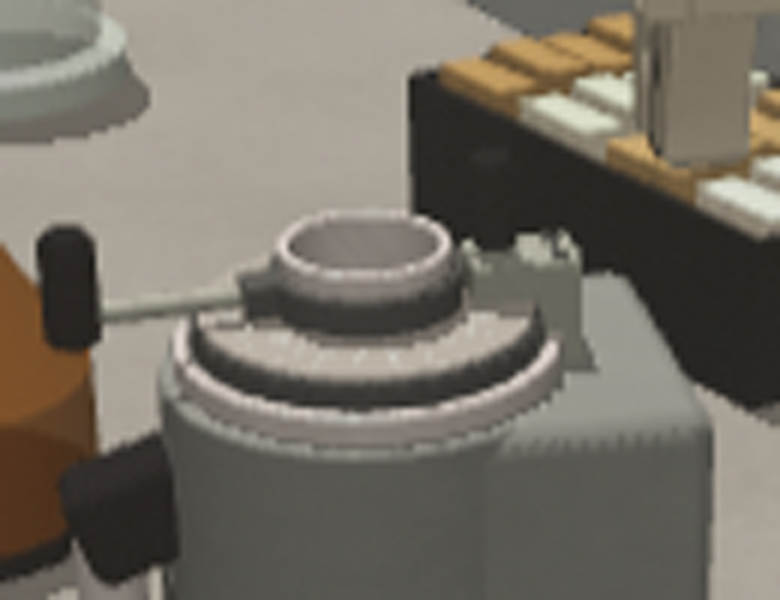

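View pics/t33.png

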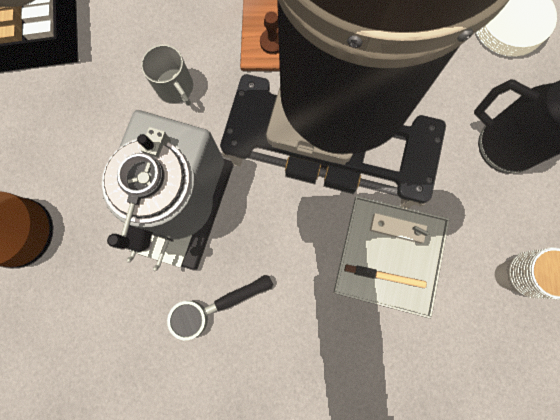

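View pics/s33.png

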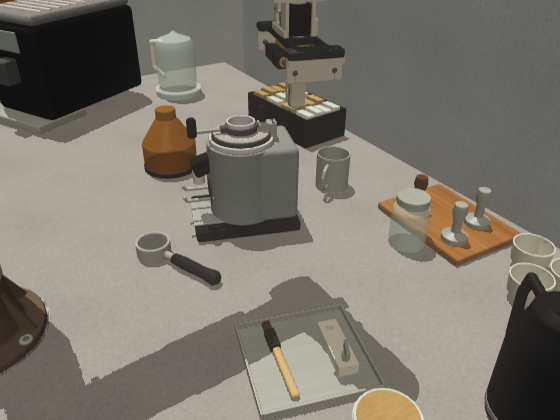

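The side view shows the shoulder flat on the bracket. A faint highlight from the knob top is at crop (490,155), and I predicted (496,153) for the home position. The thumbscrew and brush are unmoved and the robot is clear.

```bash
python3 -c "
from station import arm
print(arm.job_done())"
```

```text
the job is handed in; nothing more can be done
None
```

The locking pin is through the bracket and the ring, past the spring clip and fully home. I handed the job in at about 36 s of the 72 s allowed.

- **Placing the pin:** I took it from the rack, corrected a 1.5 mm sideways offset seen in the side camera, and stood it in the bracket hole.
- **Turning the ring:** I pushed the handle knob slowly anticlockwise. The pin dropped after roughly 26–27° of turn, and I stopped when the handle seemed to catch at about 3 N. I then eased the ring back about 1.6° to take the side load off the pin.
- **Pressing it home:** I pressed straight down on the knob. The highest force I read was 6.6 N before the pin snapped past the clip, then 0.6 N. At the hard stop I read 7.4 N, with only 0.1 mm of movement for the last 0.6 mm commanded.

**Last checks:**
- The fingertip height put the knob top at 275.5 mm, against 275 mm expected.
- The side picture shows the shoulder flat on the bracket.
- The thumbscrew and brush are where they were, and the gripper is clear of everything.

**What disagreed or was unclear:**
- The two cameras differed by about 2 mm, which I handled by comparing the pin and the hole within one picture.
- The catch was a gentle force rise close to the sensor noise, so the pin's drop in the pictures was the clearer sign.
- The ring moved about 4° after the drop before catching, a little more than the stated 3° of play.
- The black knob is hard to see against the dark crate, so I relied on the shoulder and the contact height.

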